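Fetch the vee block from behind the tool holders

TASK

First clear the two tool holders out of the blue tray and stand them on the black rubber mat, then fetch the vee block from behind them and set it in the middle of the grey granite plate, groove upward and running along the plate's longer side. Then put the holders back upright in the tray's two rings: the tall one first, in the middle ring next to the vee block's now empty place, and after it the short one in the front ring, whichever way round they stood before. Knock nothing over and leave the oil bottle and the spanner alone.

Things in the scene. Friction and masses are not known exactly. Their poses are not given: they have to be found in the camera images.
- tray: Blue tray, fixed, 240 (x) by 130 (y), floor 4 thick, rim 10 high. Origin: centre of the underside. In its frame (mm), all at y=0: middle ring x=0, front ring x=-80 (white rings, diameter 77), vee block's marked rectangle at the back x=+64. +x points from front ring to rectangle, within 17 degrees of the robot's forward. Start: holders in the rings, either way round; vee block on the rectangle.
- mat: Black rubber mat, fixed, 130 (x) by 220 (y), 3 thick: the side area. Origin: centre of the underside, on the bench.
- plate: Grey granite surface plate, fixed, 150 (x) by 200 (y), its top 30 above the bench. Origin: centre of the underside, on the bench; its y axis runs along the longer side.
- tall_holder: Tall slim tool holder, 150 high. Foot: round grey plastic cup, diameter 70, 36 high; on it a grooved steel flange, diameter 62, up to 56 above the underside; above it a plain cylindrical steel neck, diameter 32, from 56 to 150, to grip it by. Loose, upright, about 0.5 kg. Origin: centre of the underside, z up.
- short_holder: Short stubby tool holder, 95 high. Foot: round grey plastic cup, diameter 70, 36 high; on it a grooved steel flange, diameter 62, up to 56 above the underside; above it a plain cylindrical steel nose, diameter 46, from 56 to 95, with a dark cross slot on top, to grip it by. Loose, upright, about 0.5 kg. Origin: centre of the underside, z up.
- vee_block: Bright metal vee block, 36 (x) by 90 (y), 34 high, vee groove along y in its top. Loose, about 0.45 kg; grip it across its 36 mm width. Origin: centre of the underside, z up. It lies across the tray (y within 3 degrees of the tray's y), about 11 mm behind the nearest holder's foot, so no finger fits between; 35 mm of free tray floor behind it.
- oil_bottle: White plastic oil bottle, diameter 52, 130 high, standing loose on the bench beyond the work; not to be moved. Origin: centre of the underside.
- spanner: Steel spanner, 190 long, lying loose on the bench beyond the work; not to be moved. Origin: under its middle.

How it is judged (in metres and radians):
On the way, in this order (a step that is already met when the one before it is completed fails the run):
1. both holders stand released on the mat, the vee block still in the tray (x of tall_holder in the frame of mat between -0.065 and 0.065 m and y of tall_holder in the frame of mat between -0.11 and 0.11 m and z of tall_holder in the frame of mat between -0.002 and 0.008 m and linear speed of each of tall_holder, short_holder below 0.03 m/s and contact force between the fingers and tall_holder below 0.3 N and angle between each of tall_holder, short_holder's own z axis and vertical below 0.1 rad and x of short_holder in the frame of mat between -0.065 and 0.065 m and y of short_holder in the frame of mat between -0.11 and 0.11 m and z of short_holder in the frame of mat between -0.002 and 0.008 m and contact force between the fingers and short_holder below 0.3 N and distance of vee_block from where it was at the start of the episode below 0.03 m), for 0.2 s.
2. the vee block lies released in the middle of the plate, both holders still on the mat (angle between the y axis of vee_block and the y axis of plate, either way round below 0.2 rad and x of vee_block in the frame of plate between -0.015 and 0.015 m and y of vee_block in the frame of plate between -0.015 and 0.015 m and z of vee_block in the frame of plate between 0.025 and 0.035 m and linear speed of each of vee_block, tall_holder, short_holder below 0.03 m/s and contact force between the fingers and vee_block below 0.3 N and angle between each of vee_block, tall_holder, short_holder's own z axis and vertical below 0.1 rad and x of tall_holder in the frame of mat between -0.065 and 0.065 m and y of tall_holder in the frame of mat between -0.11 and 0.11 m and z of tall_holder in the frame of mat between -0.002 and 0.008 m and contact force between the fingers and tall_holder below 0.3 N and x of short_holder in the frame of mat between -0.065 and 0.065 m and y of short_holder in the frame of mat between -0.11 and 0.11 m and z of short_holder in the frame of mat between -0.002 and 0.008 m and contact force between the fingers and short_holder below 0.3 N), for 0.2 s.
3. the tall holder stands released in the middle ring, the short one still on the mat (x of tall_holder in the frame of tray between -0.012 and 0.012 m and y of tall_holder in the frame of tray between -0.012 and 0.012 m and z of tall_holder in the frame of tray between 0 and 0.008 m and linear speed of each of tall_holder, short_holder below 0.03 m/s and contact force between the fingers and tall_holder below 0.3 N and angle between each of tall_holder, short_holder's own z axis and vertical below 0.1 rad and x of short_holder in the frame of mat between -0.065 and 0.065 m and y of short_holder in the frame of mat between -0.11 and 0.11 m and z of short_holder in the frame of mat between -0.002 and 0.008 m and contact force between the fingers and short_holder below 0.3 N), for 0.2 s.
At the end, for the whole second after the job is handed in: Vee block centred on the plate within 15 mm, groove up, within 0.2 rad of its longer side; tall holder in the middle ring, short one in the front ring, each within 12 mm in x and y of the centre, upright within 0.1 rad; all released and at rest (angle between the y axis of vee_block and the y axis of plate, either way round below 0.2 rad and x of vee_block in the frame of plate between -0.015 and 0.015 m and y of vee_block in the frame of plate between -0.015 and 0.015 m and z of vee_block in the frame of plate between 0.025 and 0.035 m and linear speed of each of vee_block, tall_holder, short_holder below 0.03 m/s and contact force between the fingers and vee_block below 0.3 N and angle between each of vee_block, tall_holder, short_holder's own z axis and vertical below 0.1 rad and x of tall_holder in the frame of tray between -0.012 and 0.012 m and y of tall_holder in the frame of tray between -0.012 and 0.012 m and z of tall_holder in the frame of tray between 0 and 0.008 m and contact force between the fingers and tall_holder below 0.3 N and x of short_holder in the frame of tray between -0.092 and -0.068 m and y of short_holder in the frame of tray between -0.012 and 0.012 m and z of short_holder in the frame of tray between 0 and 0.008 m and contact force between the fingers and short_holder below 0.3 N); the robot touches nothing.
It fails at once if a holder or the vee block is tipped over (angle between any of tall_holder, short_holder, vee_block's own z axis and vertical above 0.6 rad).
It fails at once if the oil bottle or the spanner is disturbed (moved more than 20 mm) (distance of any of oil_bottle, spanner from where it was at the start of the episode above 0.02 m).
It also fails if it takes over 128 s, if anything falls off the work surface, if the arm or the gripper's body presses on something with over 40 N, if the wrist force passes 120 N, or if a joint passes its speed limit or range.

ROBOT

A 6-joint arm with a two-finger parallel gripper is mounted at the origin on the work surface. World frame = base frame: x ahead of the robot, y to its left, z up, the work surface at z = 0. Lengths are in m, angles in degrees, forces in N, time in s.
With the tool pointing down it reaches from about 0.25 to 0.725 m from the base axis. Payload 9.7 kg.
Tool frame: the origin (TCP) lies at the very end of the fingers, on their centre line; the grasp point (between the pads) lies 19 mm behind it; x points along the fingers, z is the direction in which the jaws open and shut, and the axes are right-handed (so a half turn about x gives the same grasp; the last joint's range is limited). The gripper opens to 85 mm and grips with 20 to 120 N. Pads are 22 mm wide; open, the fingers measure 114 mm over their backs; the gripper's body (76 mm by 85 mm) begins 54 mm behind the grasp point. The pads swing forward as they close: fully open they stand 13 mm farther back than shut.
Start: joints at [76.031, 4.979, 10.078, 95.1, 0, 90], TCP at [0.133, 0.534, 0.231] pointing down, gripper open.
Joint ranges: [-179.16, 179.16], [-48.56, 103.87], [-65.8, 70.77], [-126.05, 130.52], [-82.76, 87.17], [-180, 180]. Speed limits (degrees/s): [127.2, 127.2, 147.25, 180, 180, 180].

INTERFACE

Orientations are given as [roll, pitch, yaw] about the fixed x, y, z axes, in that order (R = Rz(yaw) Ry(pitch) Rx(roll)).
In Python, from workcell import sensors, vision, job_done gives the robot as it stands.
- The arm moves only by the tool carry_out, never from a script. Its argument "increments" is a list of rows, each a list of 7 numbers: the turn, a rotation vector about the tool's x, y, z in degrees, then the shift along the tool's x, y, z in mm, then the opening in per cent of the stroke, from 0 (shut) to 100 (fully open). A call has 1 to 12 rows; each row shifts and turns the commanded pose from where the row before left it, along the tool's axes as they then stand; what a row does not reach is not made up. A row lasts 1/8 s, in which the tool goes at most 62.5 mm and 10.7 degrees, less where a joint would pass 70% of its speed; a pose out of reach is approached as far as the arm can. A call is refused whole if a number of a shift passes 62.5 or a number of a turn 10.7, either way. A call with a gripper value outside its range is refused whole. The fingers move at their own pace and stop on an object; "squeeze" is the grip in N (left out, the last holds). Time passes only in rows, so rows that do not move let the fingers close. It gives the time, the measured TCP pose, the force and the opening at its end, in the units of the state.
- sensors.get_obs(): the state, without advancing time (a new reading comes with each control period).
- vision.camera(name): name is "side" or "top"; returns the picture (480x640x3 uint8, red, green, blue); there is no depth.
- vision.calibration(name): a dict with "camera_matrix" (3x3 intrinsics, pixels), "extrinsics" (4x4, takes a point from world to camera coordinates). Camera axes: x right, y up, looking along -z (the intrinsics and any distortion apply to the point x, -y, -z); pixel columns grow to the right and rows downward; lengths in m; the calibration is good to about 2 mm. A picture is of the moment at which its call begins. calibration takes no time and is no camera call.
- job_done(): hands the job in, once; it reports no verdict.
The state is a dict: "time": time; "q": joint angles; "qd": joint speeds; "joint_efforts": joint torques, N m; "ee_pos": TCP position; "tcp_rot": TCP orientation; "wrist_force": force on the tool from outside, world axes, zero at the start; "torque": the same for the moment, N m; "opening": finger opening in m.
Only numpy, scipy, OpenCV 4.12 (cv2) and the standard library are available. Lean on these libraries where they do the work, as an engineer would, in place of code of your own. Each camera call takes 0.05 s, during which the arm holds its last target.

## Working session

There is one attempt and no reset: what is moved stays moved. The work goes in short steps, Python scripts to look and compute and a tool call to move; the robot and the scene stay as the last step left them, time stands still between calls to the robot, and variables do not carry over. Pictures are saved under pics/ and viewed, and the job is handed in when it is done.

Besides the shell and the picture viewer there is one more tool, called after ">>>" as name(argument=value, ...) on one line, values as JSON. carry_out: Moves the arm, as the interface text tells. Its arguments: {"type":"object","properties":{"increments":{"type":"array"},"squeeze":{"type":"number"}},"required":["increments"]}

```bash
mkdir -p pics
cat > h.py <<'E'
import numpy as np, cv2
from workcell import sensors, vision
def snap(n,f):
    im=vision.camera(n); cv2.imwrite('pics/'+f,im[:,:,::-1]); return im
E
python3 - <<'E'
from h import *
o=sensors.get_obs(); print(o)
for n in ('side','top'):
    snap(n,n+'0.png'); c=vision.calibration(n); print(n,c)
E
```

```text
{'time': 0.0, 'q': array([7.60296087e+01, 5.01018809e+00, 1.00343619e+01, 9.50987244e+01,
       1.16680291e-03, 9.00007979e+01]), 'qd': array([-0.06168898, -0.02050264, -0.031249  , -0.08296565,  0.02234169,
       -0.00710578]), 'joint_efforts': array([ 2.38587359e-03, -5.20382380e+01,  4.64809585e+01,  1.59718422e-02,
        1.47315877e-04, -1.05526178e-05]), 'ee_pos': array([0.13272133, 0.53351454, 0.23059099]), 'tcp_rot': array([ 179.10412655,   89.92544027, -104.86706344]), 'wrist_force': array([0.1810814 , 0.00175227, 0.35436037]), 'torque': array([-0.00447141, -0.01697804, -0.00792673]), 'opening': 0.0853786056541952}
side {'camera_matrix': array([[449.83375148,   0.        , 316.66019337],
       [  0.        , 449.83375148, 245.04984502],
       [  0.        ,   0.        ,   1.        ]]), 'extrinsics': array([[-0.84531741, -0.53402455,  0.01600773,  0.47921599],
       [ 0.38502302, -0.58814054,  0.7112299 , -0.26164689],
       [-0.37039944,  0.60737837,  0.70277719, -0.61863565],
       [ 0.        ,  0.        ,  0.        ,  1.        ]])}
top {'camera_matrix': array([[436.08746404,   0.        , 325.37143356],
       [  0.        , 436.08746404, 233.06981486],
       [  0.        ,   0.        ,   1.        ]]), 'extrinsics': array([[-0.0153014 , -0.99971729,  0.0181992 , -0.01680817],
       [ 0.99420397, -0.01327484,  0.10668761, -0.5883806 ],
       [-0.10641586,  0.01972619,  0.99412602, -0.96340144],
       [ 0.        ,  0.        ,  0.        ,  1.        ]])}
```

View pics/side0.png

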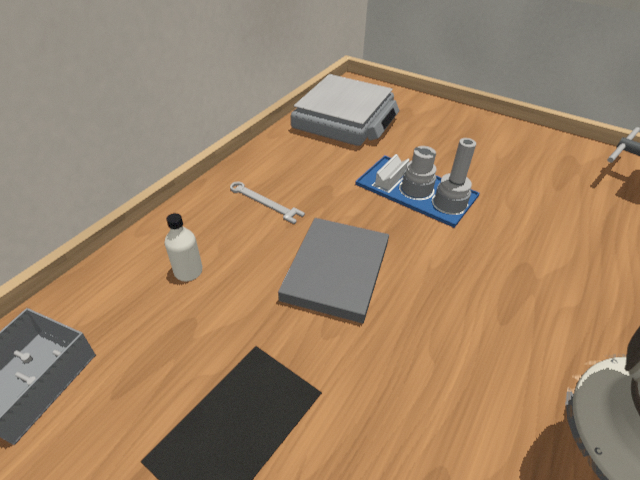

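View pics/top0.png

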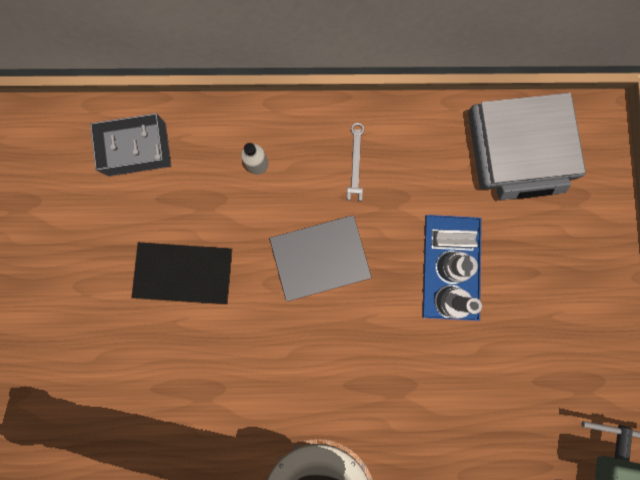

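```bash
cat >> h.py <<'E'
CAL={n:vision.calibration(n) for n in ('side','top')}
def proj(n,P):
    c=CAL[n];P=np.atleast_2d(P);q=P@c['extrinsics'][:3,:3].T+c['extrinsics'][:3,3]
    q=q*[1,-1,-1]; u=q@c['camera_matrix'].T; return u[:,:2]/u[:,2:]
def ray(n,uv):
    c=CAL[n];E=c['extrinsics'];R=E[:3,:3]
    d=np.linalg.solve(c['camera_matrix'],[uv[0],uv[1],1])*[1,-1,-1]
    return -R.T@E[:3,3], R.T@d
def atz(n,uv,z):
    o,d=ray(n,uv); return o+d*(z-o[2])/d[2]
def tri(us,ut):
    A=[];b=[]
    for n,u in (('side',us),('top',ut)):
        o,d=ray(n,u); d=d/np.linalg.norm(d); M=np.eye(3)-np.outer(d,d); A.append(M);b.append(M@o)
    A=np.vstack(A);b=np.hstack(b);x,*_=np.linalg.lstsq(A,b,rcond=None); return x, np.linalg.norm(A@x-b)
E
python3 - <<'E'
from h import *
print(proj('top',[[0.133,.534,.231],[0,0,0],[.3,.3,0]]),proj('side',[[0.133,.534,.231],[0,0,0]]))
t=cv2.imread('pics/top0.png');s=cv2.imread('pics/side0.png')
cv2.imwrite('pics/t_tray.png',cv2.resize(t[205:330,410:500],None,fx=4.6,fy=4.6,interpolation=cv2.INTER_CUBIC))
cv2.imwrite('pics/s_tray.png',cv2.resize(s[130:230,350:485],None,fx=5.5,fy=5.5,interpolation=cv2.INTER_CUBIC))
E
```

```text
[[  0.99383311 492.45644096]
 [317.76314966 499.402615  ]
 [183.75052384 362.69691495]] [[ 528.44289338 1139.20016256]
 [ 665.11655263  435.30335233]]
```

View pics/t_tray.png

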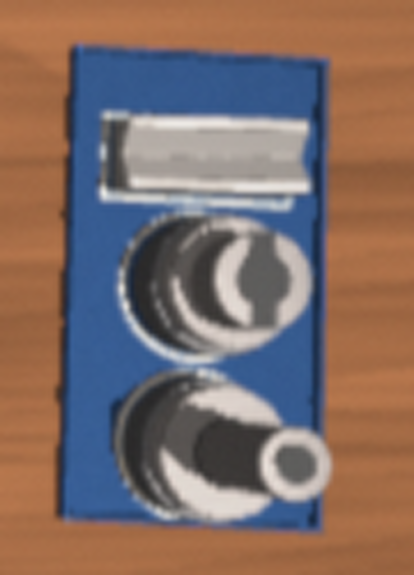

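View pics/s_tray.png

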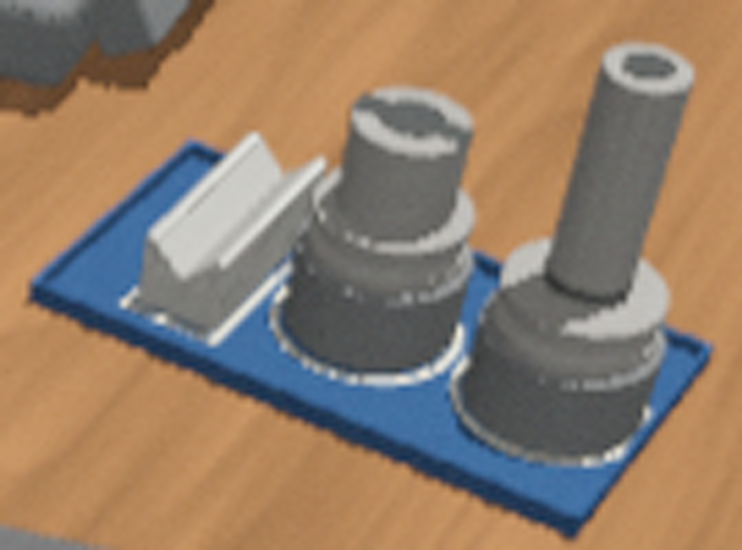

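```bash
cat > seg.py <<'E'
from h import *
from scipy.optimize import least_squares
def quad(m,roi):
    x0,y0,x1,y1=roi; k=np.zeros_like(m); k[y0:y1,x0:x1]=m[y0:y1,x0:x1]
    k=cv2.morphologyEx(k,cv2.MORPH_OPEN,np.ones((3,3),np.uint8))
    cs,_=cv2.findContours(k,cv2.RETR_EXTERNAL,cv2.CHAIN_APPROX_NONE)
    c=max(cs,key=cv2.contourArea); h=cv2.convexHull(c)
    for e in np.arange(2,20,.5):
        a=cv2.approxPolyDP(h,e,True)
        if len(a)<=4: break
    a=a[:,0].astype(float)
    # refine: fit lines to contour pts near each edge
    L=[];C=c[:,0].astype(float)
    for i in range(len(a)):
        p,q=a[i],a[(i+1)%len(a)];d=q-p;l=np.linalg.norm(d);d/=l;n=np.array([-d[1],d[0]])
        t=(C-p)@d;s=(C-p)@n; w=(t>.12*l)&(t<.88*l)&(abs(s)<3)
        f=cv2.fitLine(C[w].astype(np.float32),cv2.DIST_HUBER,0,.01,.01).ravel()
        # push outward half a px
        cen=a.mean(0); nn=np.array([-f[1],f[0]]); 
        if nn@(f[2:]-cen)<0: nn=-nn
        L.append((nn,nn@f[2:]+.5))
    out=[]
    for i in range(len(L)):
        (n1,c1),(n2,c2)=L[i-1],L[i]
        out.append(np.linalg.solve(np.array([n1,n2]),[c1,c2]))
    return np.array(out)
E
python3 - <<'E'
from seg import *
ims={n:cv2.imread(f'pics/{n}0.png') for n in('side','top')}
def masks(im):
    hsv=cv2.cvtColor(im,cv2.COLOR_BGR2HSV);H,S,V=cv2.split(hsv)
    return dict(blue=((H>95)&(H<130)&(S>100)).astype(np.uint8)*255,
      black=((V<60)).astype(np.uint8)*255, grey=((S<50)&(V>=60)&(V<150)).astype(np.uint8)*255)
roi=dict(top=dict(blue=(410,205,500,330),black=(110,230,245,315),grey=(260,205,380,310)),
 side=dict(blue=(345,145,490,235),black=(135,340,330,480),grey=(275,215,395,325)))
np.set_printoptions(precision=4,suppress=True)
for n in ('top','side'):
    M=masks(ims[n])
    for k in M:
        q=quad(M[k],roi[n][k]); z=dict(blue=.01,black=.003,grey=.03)[k]
        P=np.array([atz(n,u,z) for u in q])
        print(n,k,np.round(q,1).tolist());print(P[:,:2].tolist(),'cen',P.mean(0)[:2],'edges',np.linalg.norm(P-np.roll(P,-1,0),axis=1))
        d=np.roll(P,-1,0)-P; print('ang',np.degrees(np.arctan2(d[:,1],d[:,0])))
E
```

```text
top blue [[480.1000061035156, 218.0], [475.5, 448.79998779296875], [424.1000061035156, 272.20001220703125], [425.70001220703125, 214.8000030517578]]
[[0.6212039254126578, -0.39083902449670727], [0.10274455045173725, -0.3526790080326791], [0.49618169122859374, -0.2531395298113473], [0.6305332271328823, -0.2622699012650313]] cen [ 0.4627 -0.3147] edges [0.5199 0.4058 0.1347 0.1289]
ang [175.7905  14.1979  -3.8878 -94.1503]
top black [[137.60000610351562, 242.39999389648438], [231.3000030517578, 248.5], [226.10000610351562, 303.79998779296875], [131.6999969482422, 296.79998779296875]]
[[0.5751596235352947, 0.4108602476808821], [0.5579554333249198, 0.1938822179353643], [0.4308252189246621, 0.20493291925238216], [0.4500090853373029, 0.4205420386927482]] cen [0.5035 0.3076] edges [0.2177 0.1276 0.2165 0.1255]
ang [-94.5335 175.0321  84.9155  -4.4237]
top grey [[352.8999938964844, 214.89999389648438], [369.6000061035156, 273.1000061035156], [286.29998779296875, 302.3999938964844], [269.29998779296875, 237.8000030517578]]
[[0.6294099777139841, -0.08928281313830796], [0.49558623973342014, -0.12406039116391898], [0.4330543137161935, 0.06477671965267448], [0.5792062399780605, 0.10249571036219263]] cen [ 0.5343 -0.0115] edges [0.1383 0.1989 0.1509 0.1982]
ang [-165.4324  108.3219   14.4712  -75.3303]Traceback (most recent call last):
  File "<stdin>", line 13, in <module>
  File "seg.py", line 17, in quad
    f=cv2.fitLine(C[w].astype(np.float32),cv2.DIST_HUBER,0,.01,.01).ravel()
      ~~~~~~~~~~~^^^^^^^^^^^^^^^^^^^^^^^^^^^^^^^^^^^^^^^^^^^^^^^^^^
cv2.error: OpenCV(4.12.0) /io/opencv/modules/imgproc/src/linefit.cpp:50: error: (-215:Assertion failed) count > 0 in function 'fitLine2D_wods'
```

Run:
```python
import cv2,numpy as np
t=cv2.imread('pics/top0.png');s=cv2.imread('pics/side0.png')
def crop(im,x0,y0,x1,y1,f): return cv2.resize(im[y0:y1,x0:x1],None,fx=f,fy=f,interpolation=cv2.INTER_CUBIC)
cv2.imwrite('pics/t_mp.png',crop(t,120,205,380,310,3))
cv2.imwrite('pics/s_p.png',crop(s,270,210,400,330,4.5))
cv2.imwrite('pics/s_m.png',np.clip(crop(s,140,340,330,480,4)*1.0,0,255).astype(np.uint8))
```

```text
(no output)
```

View pics/t_mp.png

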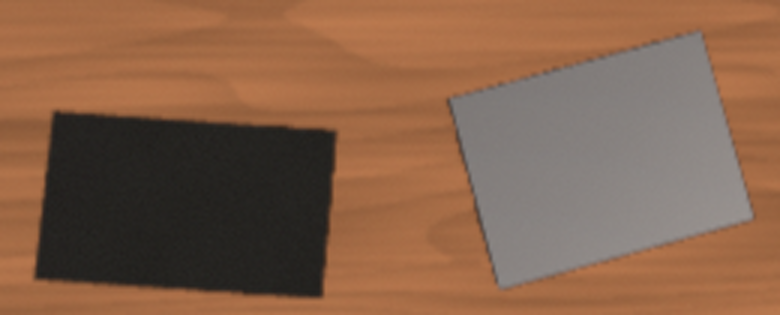

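View pics/s_p.png

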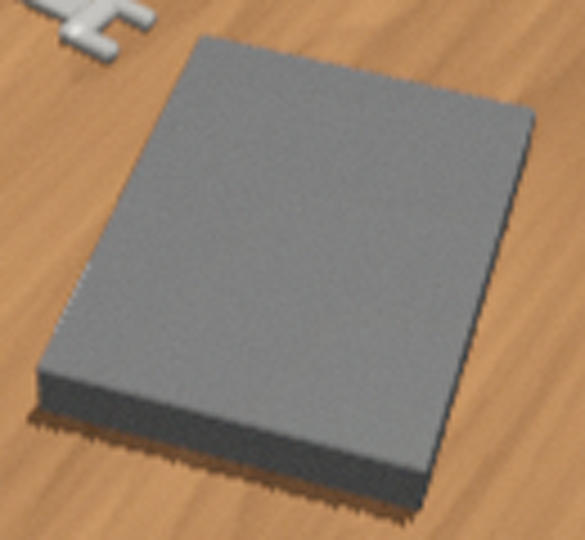

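View pics/s_m.png

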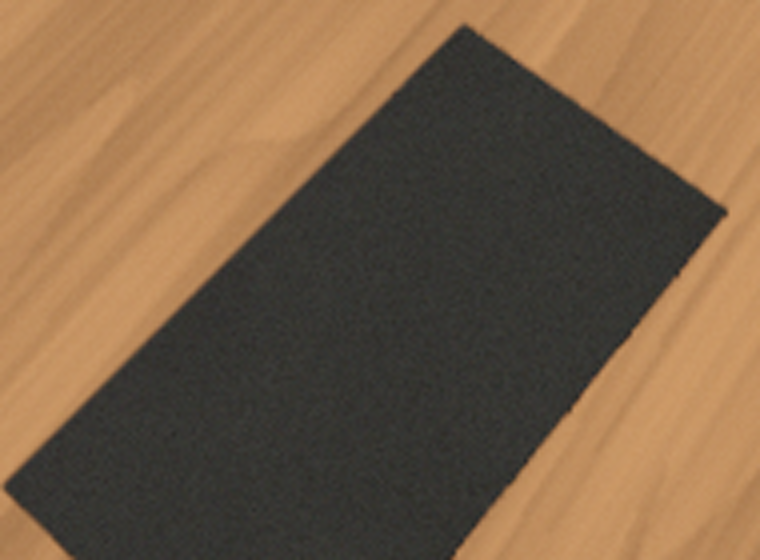

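```bash
cat > meas.py <<'E'
from h import *
from scipy.optimize import least_squares
np.set_printoptions(precision=4,suppress=True)
def F(p,o,f): return (np.array(p,float)+.5)/f-.5+np.array(o)
def fitbox(obs,dx,dy,z0,name):
    # obs: {view:{(sx,sy):uv}}
    def res(p,out=False):
        r=[]
        for n in obs:
            for (sx,sy),uv in obs[n].items():
                c,s=np.cos(p[2]),np.sin(p[2]);a,b=sx*dx/2,sy*dy/2
                r.append(proj(n,[p[0]+c*a-s*b,p[1]+s*a+c*b,p[3]])[0]-uv)
        return np.ravel(r)
    P=[res.__call__ and 0]
    r=least_squares(res,[.5,0,0,z0],loss='soft_l1')
    print(name,'x %.4f y %.4f yaw %.2f z %.4f'%(r.x[0],r.x[1],np.degrees(r.x[2]),r.x[3]),'res',np.round(r.fun,1))
    for n in obs:
        o2={n:obs[n]}
        f=lambda p:np.ravel([proj(n,[p[0]+np.cos(p[2])*sx*dx/2-np.sin(p[2])*sy*dy/2,p[1]+np.sin(p[2])*sx*dx/2+np.cos(p[2])*sy*dy/2,z0])[0]-uv for (sx,sy),uv in obs[n].items()])
        q=least_squares(f,r.x[:3]); print('   ',n,'at z0:',q.x[:2],np.degrees(q.x[2]))
    return r.x
E
python3 - <<'E'
from meas import *
t=lambda p:F(p,(410,205),4.6); s=lambda p:F(p,(350,130),5.5)
BL,BR,FR,FL=(1,1),(1,-1),(-1,-1),(-1,1)
fitbox(dict(top={BL:t((75,47)),BR:t((328,62)),FR:t((322,530)),FL:t((62,518))},
 side={BL:s((32,290)),BR:s((192,142)),FR:s((712,350)),FL:s((575,519))}),.24,.13,.01,'tray')
fitbox(dict(top={BL:t((127,115)),BR:t((307,122)),FR:t((311,192)),FL:t((125,190))},
 side={BL:s((150,238)),BR:s((255,133)),FR:s((326,162)),FL:s((220,266))}),.036,.09,.038,'vee')
m=lambda p:F(p,(120,205),3); s4=lambda p:F(p,(140,340),4); sp=lambda p:F(p,(270,210),4.5)
fitbox(dict(top={BL:m((54,112)),BR:m((335,130)),FR:m((322,297)),FL:m((36,279))},
 side={BL:s4((5,487)),BR:s4((465,25)),FR:s4((726,212))}),.13,.22,.003,'mat')
fitbox(dict(top={BL:m((450,98)),BR:m((700,33)),FR:m((754,217)),FL:m((501,289))},
 side={BL:sp((40,370)),BR:sp((203,37)),FR:sp((535,112)),FL:sp((427,472))}),.15,.2,.03,'plate')
for n,a,b,z in (('tall',s((648,68)),t((295,464)),.154),('short',s((412,122)),t((266,281)),.099)):
    print(n,tri(a,b),atz('side',a,z),atz('top',b,z))
E
```

```text
tray x 0.5081 y -0.3209 yaw -3.90 z 0.0071 res [ 0.3 -0.6  0.  -0.9 -0.2  0.4  0.2  0.1 -0.4 -0.7 -0.3  0.4  0.3  0.1
  0.8  1.1]
    top at z0: [ 0.5076 -0.3198] -3.8527379517225357
    side at z0: [ 0.5078 -0.3181] -4.063160612837067
vee x 0.5715 y -0.3242 yaw -2.47 z 0.0386 res [-0.   0.2  0.1 -0.2 -0.6  0.3  0.4 -0.4 -0.9 -0.4 -0.7  0.1  0.6  0.
  1.1  0.3]
    top at z0: [ 0.5716 -0.3244] -2.1687389597168147
    side at z0: [ 0.5719 -0.3251] -3.002030317395043
mat x 0.5037 y 0.3069 yaw -4.66 z 0.0008 res [ 0.2 -0.5  1.  -0.1  0.3  0.4 -0.1  0.1 -0.7  0.5 -0.3 -0.2  0.8 -0. ]
    top at z0: [0.5036 0.307 ] -4.418775714020109
    side at z0: [0.5029 0.3072] -4.7390595641596684
plate x 0.5331 y -0.0135 yaw 14.57 z 0.0271 res [-0.  -0.   0.7 -1.2  0.7  0.5 -0.1  0.3 -1.1  0.4 -0.5 -0.3  0.6 -0.2
  0.3  0.8]
    top at z0: [ 0.5327 -0.0127] 14.568348608254091
    side at z0: [ 0.532 -0.012] 14.590110621253928
tall (array([ 0.4273, -0.3139,  0.1539]), np.float64(0.0001844871000878767)) [ 0.4274 -0.3137  0.154 ] [ 0.4271 -0.3139  0.154 ]
short (array([ 0.5078, -0.3247,  0.0972]), np.float64(0.0008323405708433225)) [ 0.5075 -0.3216  0.099 ] [ 0.5072 -0.3243  0.099 ]
```

```bash
cat > go.py <<'E'
# usage: go.py x y z [jaw angle deg of tool z in world xy]  -> turn about tool x; shift in tool axes after that turn
import sys
from workcell import sensors
import numpy as np
from scipy.spatial.transform import Rotation as Ro
np.set_printoptions(precision=2,suppress=True)
o=sensors.get_obs(); R=Ro.from_euler('xyz',o['tcp_rot'],degrees=True); M=R.as_matrix()
ja=np.degrees(np.arctan2(M[1,2],M[0,2]))
print('t %.2f pos %s jaw %.2f q %s F %s op %.4f'%(o['time'],o['ee_pos']*1000,ja,o['q'],o['wrist_force'],o['opening']),'tool x',M[:,0])
if len(sys.argv)>3:
    a=np.array(list(map(float,sys.argv[1:4]))); 
    if len(sys.argv)>4:
        d=(float(sys.argv[4])-ja+90)%180-90
        turn=-d
    else: turn=0
    # ideal downward tool after turn
    j=np.radians(ja-turn); z=np.array([np.cos(j),np.sin(j),0]);x=np.array([0,0,-1.]);y=np.cross(z,x)
    ideal=np.column_stack([x,y,z]); rv=(Ro.from_matrix(M).inv()*Ro.from_matrix(ideal)).as_rotvec(degrees=True)
    print('rotvec',rv,'shift after turn',ideal.T@(a-o['ee_pos'])*1000,' dist',np.linalg.norm(a-o['ee_pos'])*1000)
E
python3 go.py 0.427 -0.314 0.235 86
```

```text
t 0.10 pos [132.69 533.53 230.64] jaw 76.03 q [76.03  5.01 10.04 95.1   0.   90.  ] F [ 0.06 -0.19 -0.34] op 0.0855 tool x [-0. -0. -1.]
rotvec [-9.97 -0.07 -0.01] shift after turn [  -4.36 -352.71 -824.94]  dist 897.1855328160894
```

>>> carry_out(increments=[[-9.97,-0.07,0,0,0,0,100],[0,0,0,0,-19,-44,100],[0,0,0,0,-19,-44,100],[0,0,0,0,-19,-44,100],[0,0,0,0,-19,-44,100],[0,0,0,0,-19,-44,100],[0,0,0,0,-19,-44,100],[0,0,0,0,-19,-44,100],[0,0,0,0,-19,-44,100],[0,0,0,0,-19,-44,100]])

```text
time: 1.35
ee_pos: [0.2758, 0.1253, 0.2307]
tcp_rot: [-18.4, 89.9, 67.6]
wrist_force: [0.5, -0.5, 0.4]
opening: 0.0855
```

```bash
python3 go.py 0.427 -0.314 0.235 86
```

```text
t 1.35 pos [275.8  125.34 230.7 ] jaw 86.03 q [ 24.39 -28.55 -17.94 100.55   0.06  28.35] F [ 0.54 -0.45  0.43] op 0.0855 tool x [ 0.  0. -1.]
rotvec [0.03 0.08 0.03] shift after turn [  -4.3  -181.47 -427.72]  dist 464.64818475743556
```

>>> carry_out(increments=[[0,0,0,0,-18,-43,100],[0,0,0,0,-18,-43,100],[0,0,0,0,-18,-43,100],[0,0,0,0,-18,-43,100],[0,0,0,0,-18,-43,100],[0,0,0,0,-18,-43,100],[0,0,0,0,-18,-43,100],[0,0,0,0,-18,-43,100],[0,0,0,0,-18,-43,100],[0,0,0,0,-1,2,100],[0,0,0,0,0,0,100]])

```text
time: 2.72
ee_pos: [0.4112, -0.2683, 0.23]
tcp_rot: [24.5, 89.9, 110.5]
wrist_force: [0.6, 0.6, 0.1]
opening: 0.0853
```

```bash
python3 go.py 0.4275 -0.314 0.096 86
python3 - <<'E'
from h import *
for n in ('side','top'): snap(n,n+'1.png')
E
```

```text
t 2.73 pos [ 411.22 -268.33  229.96] jaw 85.98 q [-33.17  -3.02   1.82  94.94   0.07 -29.15] F [0.63 0.57 0.1 ] op 0.0853 tool x [-0.  0. -1.]
rotvec [-0.02  0.11 -0.05] shift after turn [133.96 -19.42 -44.43]  dist 142.46686368558917
```

View pics/side1.png

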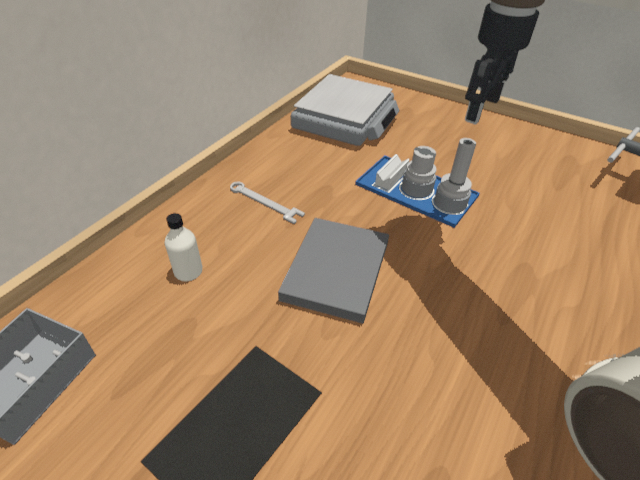

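View pics/top1.png

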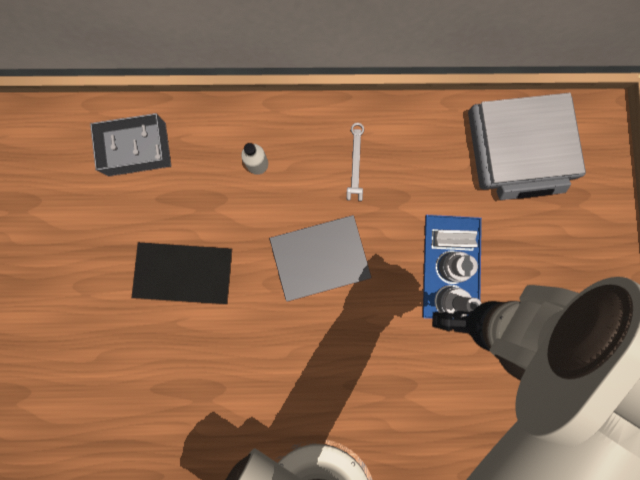

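>>> carry_out(increments=[[0,0,0,0,-9.7,-22.2,100],[0,0.1,0,0,-9.7,-22.2,100],[0,0,0,0,0,0,100],[0,0,0,0,0,0,100],[0,0,0,20,0,0,100],[0,0,0,20,0,0,100],[0,0,0,20,0,0,100],[0,0,0,0,0,0,100]])

```text
time: 3.82
ee_pos: [0.427, -0.3131, 0.1695]
tcp_rot: [67.5, 89.9, 153.6]
wrist_force: [-0.8, 0.7, 0.1]
opening: 0.085
```

```bash
python3 go.py 0.4275 -0.314 0.096 86
python3 - <<'E'
from h import *
a=snap('side','side2.png');b=snap('top','top2.png')
f=lambda im,x,y,w,h,k:cv2.resize(im[y:y+h,x:x+w,::-1],None,fx=k,fy=k,interpolation=cv2.INTER_CUBIC)
cv2.imwrite('pics/c2.png',np.hstack([f(a,380,90,120,150,3.3),f(b,405,210,120,150,3.3)]))
E
```

```text
t 3.83 pos [ 427.04 -313.08  169.47] jaw 86.04 q [-36.24   1.43  -0.48  88.19  -0.02 -32.28] F [-0.83  0.69  0.06] op 0.0850 tool x [-0.  0. -1.]
rotvec [ 0.04  0.04 -0.09] shift after turn [73.47 -0.52 -0.88]  dist 73.47879302600647
```

View pics/c2.png

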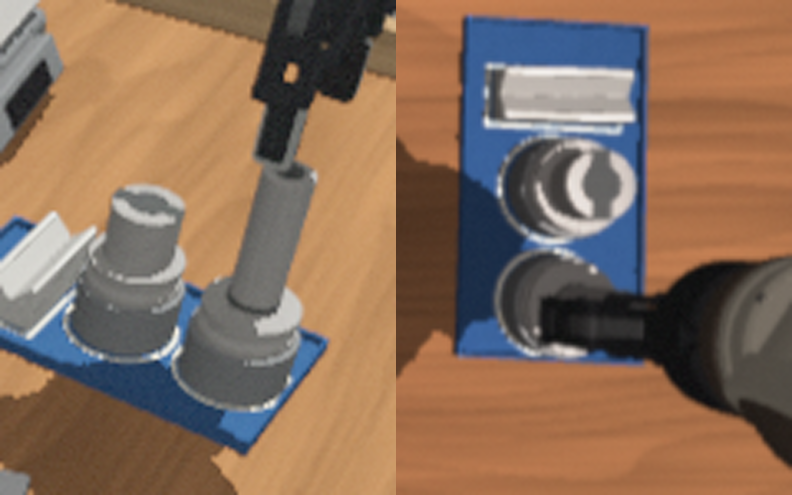

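>>> carry_out(increments=[[0,0,0,20,-0.5,-0.9,100],[0,0,0,20,0,0,100],[0,0,0,20,0,0,100],[0,0,0,13,0,0,100],[0,0,0,0,0,0,100],[0,0,0,0,0,0,20],[0,0,0,0,0,0,20],[0,0,0,0,0,0,20],[0,0,0,0,0,0,20],[0,0,0,0,0,0,20],[0,0,0,0,0,0,20]], squeeze=60)

```text
time: 5.3
ee_pos: [0.4285, -0.3153, 0.098]
tcp_rot: [-130.6, 89.9, -44.5]
wrist_force: [-0.9, 0.7, 5.4]
opening: 0.0306
```

```bash
python3 go.py 0.508 0.362 0.15 86
```

```text
t 5.30 pos [ 428.45 -315.32   97.97] jaw 86.01 q [-36.35   1.92  -7.87  80.14  -0.01 -32.35] F [-0.86  0.66  5.44] op 0.0306 tool x [ 0. -0. -1.]
rotvec [ 0.01 -0.05  0.05] shift after turn [-52.03 -32.11 681.22]  dist 683.9536391313483
```

>>> carry_out(increments=[[0,0,0,-5,0,0,20],[0,0,0,-10,0,0,20],[0,0,0,-15,0,0,20],[0,0,0,-20,0,0,20],[0,0,0,-20,0,0,20],[0,0,0,-10,0,0,20],[0,0,0,0,0,0,20]])

```text
time: 6.18
ee_pos: [0.4285, -0.3155, 0.1781]
tcp_rot: [-136.3, 89.9, -50.3]
wrist_force: [-0.3, -0.4, -6.7]
opening: 0.0309
```

```bash
python3 go.py 0.508 0.362 0.175 86;python3 - <<'E'
from h import *
a=snap('side','side3.png')
f=lambda im,x,y,w,h,k:cv2.resize(im[y:y+h,x:x+w,::-1],None,fx=k,fy=k,interpolation=cv2.INTER_CUBIC)
cv2.imwrite('pics/c3.png',f(a,340,50,170,190,3))
E
```

```text
t 6.17 pos [ 428.49 -315.51  178.12] jaw 86.00 q [-36.35   1.65   0.7   88.95  -0.02 -32.35] F [-0.34 -0.38 -6.73] op 0.0309 tool x [ 0. -0. -1.]
rotvec [ 0.   -0.07  0.07] shift after turn [  3.12 -32.06 681.41]  dist 682.1713972062802
```

View pics/c3.png

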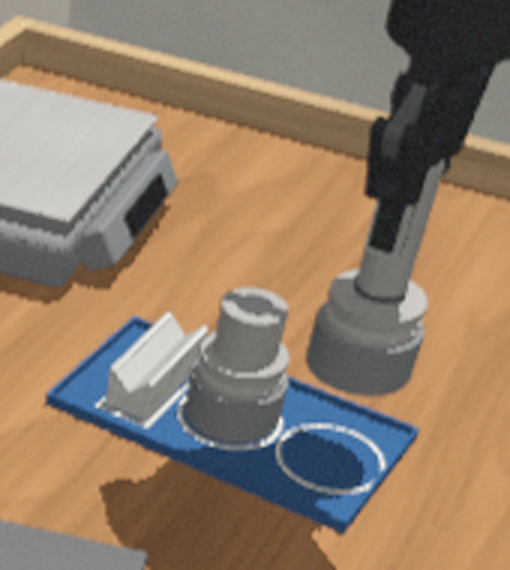

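>>> carry_out(increments=[[0,0,0,0,-1,15,20],[0,0,0,0,-2,30,20],[0,0,0,0,-2,40,20],[0,0,0,0,-2,45,20],[0,0,0,0,-2,45,20],[0,0,0,0,-2,45,20],[0,0,0,0,-2,45,20],[0,0,0,0,-2,45,20],[0,0,0,0,-2,45,20],[0,0,0,0,-2,45,20],[0,0,0,0,-2,45,20],[0,0,0,0,-2,45,20]])

```text
time: 7.72
ee_pos: [0.4844, 0.1739, 0.1765]
tcp_rot: [136.2, 89.9, -137.8]
wrist_force: [0.5, -0.3, -5.8]
opening: 0.0306
```

>>> carry_out(increments=[[0,0,0,0,-2,45,20],[0,0,0,0,-2,45,20],[0,0,0,0,-2,40,20],[0,0,0,0,-2,25,20],[0,0,0,0,-1,15,20],[0,0,0,0,0,0,20],[0,0,0,0,0,0,20]])

```text
time: 8.6
ee_pos: [0.5059, 0.3402, 0.1769]
tcp_rot: [171.2, 89.9, -102.8]
wrist_force: [-0.1, -0.6, -5.9]
opening: 0.0308
```

```bash
python3 go.py 0.508 0.362 0.098 86
```

```text
t 8.60 pos [505.93 340.16 176.93] jaw 85.97 q [33.93 12.54 12.54 90.05 -0.04 37.96] F [-0.13 -0.59 -5.88] op 0.0308 tool x [-0. -0. -1.]
rotvec [-0.03 -0.06 -0.01] shift after turn [78.93 -0.54 21.93]  dist 81.9210764753128
```

>>> carry_out(increments=[[0,0,0,0,-0.5,15,20],[0,0,0,0,0,7,20],[0,0,0,10,0,0,20],[0,0,0,20,0,0,20],[0,0,0,20,0,0,20],[0,0,0,15,0,0,20],[0,0,0,8,0,0,20],[0,0,0,3,0,0,20],[0,0,0,0,0,0,20],[0,0,0,0,0,0,20]])

```text
time: 9.85
ee_pos: [0.5084, 0.363, 0.1017]
tcp_rot: [-81.8, 89.9, 4.2]
wrist_force: [0.9, -0.2, -5.3]
opening: 0.0303
```

```bash
python3 go.py 0.508 0.362 0.098 86
```

```text
t 9.85 pos [508.44 362.97 101.67] jaw 86.00 q [35.53 14.55  6.64 82.04 -0.03 39.53] F [ 0.91 -0.18 -5.27] op 0.0303 tool x [ 0.  0. -1.]
rotvec [0.   0.01 0.05] shift after turn [ 3.67  0.37 -1.  ]  dist 3.8249015229438936
```

>>> carry_out(increments=[[0,0,0,1.5,0,0,20],[0,0,0,1.5,0,0,20],[0,0,0,1,0,0,20],[0,0,0,0,0,0,20],[0,0,0,0,0,0,20]])

```text
time: 10.48
ee_pos: [0.5082, 0.3628, 0.0971]
tcp_rot: [-146.2, 90.0, -60.2]
wrist_force: [0.1, 0.8, -4.2]
opening: 0.0304
```

```bash
python3 go.py 0.508 0.362 0.098 86
```

```text
t 10.47 pos [508.2  362.83  97.09] jaw 86.00 q [35.54 14.61  6.2  81.6  -0.02 39.53] F [ 0.14  0.75 -4.19] op 0.0304 tool x [ 0. -0. -1.]
rotvec [ 0.   -0.02  0.01] shift after turn [-0.91  0.14 -0.84]  dist 1.2448456096574274
```

>>> carry_out(increments=[[0,0,0,0.7,0,0,20],[0,0,0,0,0,0,20],[0,0,0,0,0,0,20]])

```text
time: 10.85
ee_pos: [0.5083, 0.3629, 0.097]
tcp_rot: [-84.0, 90.0, 2.0]
wrist_force: [-2.6, -0.3, 6.7]
opening: 0.0308
```

```bash
python3 go.py 0.508 0.362 0.098 86
```

```text
t 10.85 pos [508.3  362.92  97.  ] jaw 86.01 q [35.54 14.58  6.16 81.54 -0.03 39.53] F [-2.59 -0.34  6.72] op 0.0308 tool x [ 0.  0. -1.]
rotvec [0.01 0.01 0.05] shift after turn [-1.    0.24 -0.94]  dist 1.391495057530609
```

>>> carry_out(increments=[[0,0,0,0,0,0,60],[0,0,0,0,0,0,80],[0,0,0,0,0,0,100],[0,0,0,0,0,0,100],[0,0,0,0,0,0,100],[0,0,0,-10,0,0,100],[0,0,0,-25,0,0,100],[0,0,0,-35,0,0,100],[0,0,0,-30,0,0,100],[0,0,0,-20,0,0,100],[0,0,0,0,0,0,100]])

```text
time: 12.22
ee_pos: [0.5087, 0.3633, 0.2185]
tcp_rot: [-59.0, 89.8, 27.0]
wrist_force: [0.2, 0.7, -0.5]
opening: 0.0853
```

```bash
python3 go.py 0.507 -0.3235 0.2 86
python3 - <<'E'
from h import *
a=snap('side','side4.png');b=snap('top','top4.png')
f=lambda im,x,y,w,h,k:cv2.resize(im[y:y+h,x:x+w,::-1],None,fx=k,fy=k,interpolation=cv2.INTER_CUBIC)
cv2.imwrite('pics/c4.png',np.hstack([f(a,120,280,220,200,1.8),f(b,120,210,220,200,1.8)]))
cv2.imwrite('pics/c4b.png',np.hstack([f(a,340,110,150,130,2.6),f(b,400,200,120,130,2.6)]))
E
```

```text
t 12.22 pos [508.75 363.26 218.51] jaw 86.00 q [35.54 15.21 20.35 94.95 -0.03 39.54] F [ 0.18  0.7  -0.49] op 0.0853 tool x [ 0.  0. -1.]
rotvec [0.   0.1  0.16] shift after turn [  18.51  -46.16 -685.21]  dist 687.0159814599056
```

View pics/c4.png

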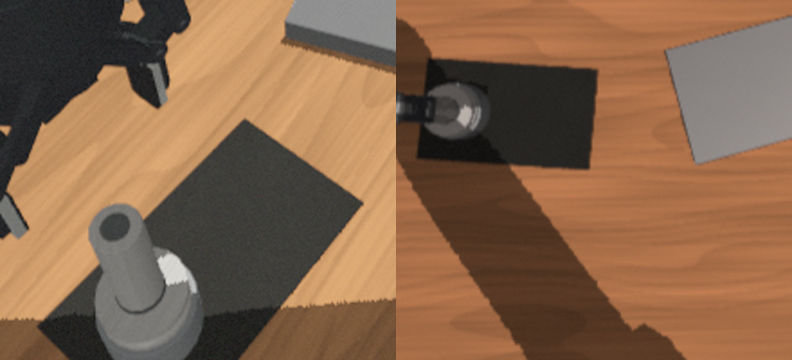

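View pics/c4b.png

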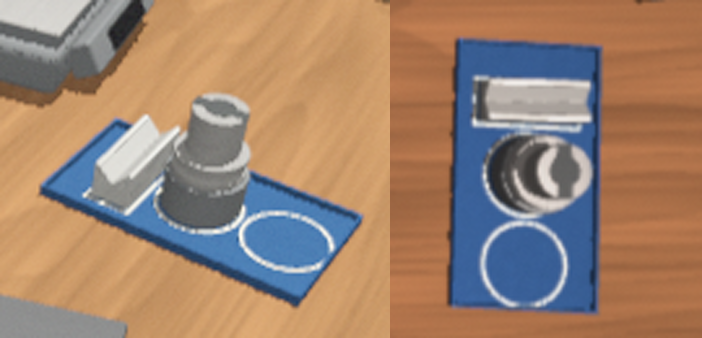

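>>> carry_out(increments=[[0,0,0,0,-1,-20,100],[0,0,0,0,-3,-40,100],[0,0,0,0,-3,-48,100],[0,0,0,0,-3,-48,100],[0,0,0,0,-3,-48,100],[0,0,0,0,-3,-48,100],[0,0,0,0,-3,-48,100],[0,0,0,0,-3,-48,100],[0,0,0,0,-3,-48,100],[0,0,0,0,-3,-48,100],[0,0,0,0,-3,-48,100],[0,0,0,0,-3,-48,100]])

```text
time: 13.82
ee_pos: [0.5031, -0.1803, 0.2158]
tcp_rot: [116.1, 89.9, -157.9]
wrist_force: [1.0, 0.1, 0.2]
opening: 0.0855
```

>>> carry_out(increments=[[0,0,0,0,-3,-48,100],[0,0,0,0,-3,-48,100],[0,0,0,0,-3,-30,100],[0,0,0,0,-3,-20,100],[0,0,0,0,0,0,100],[0,0,0,0,0,0,100]])

```text
time: 14.58
ee_pos: [0.506, -0.324, 0.2165]
tcp_rot: [110.7, 90.0, -163.2]
wrist_force: [0.4, 0.1, 0.3]
opening: 0.0854
```

```bash
python3 go.py 0.507 -0.3235 0.2 86
python3 - <<'E'
from meas import *
from scipy.ndimage import center_of_mass
for n,roi in (('top',(430,283,478,322)),('side',(430,186,472,218))):
    im=cv2.imread(f'pics/{n}4.png');x0,y0,x1,y1=roi;c=im[y0:y1,x0:x1].astype(int)
    m=(c[:,:,2]>120)&(c.min(2)>110)
    ys,xs=np.nonzero(m); e=cv2.fitEllipse(np.column_stack([xs,ys]).astype(np.float32)); u=np.array(e[0])+[x0,y0]
    print(n,e,u,atz(n,u,.004))
E
```

```text
t 14.57 pos [ 506.05 -323.97  216.54] jaw 86.03 q [-32.62  11.85  16.13  94.29  -0.01 -28.65] F [0.43 0.09 0.34] op 0.0854 tool x [-0. -0. -1.]
rotvec [ 0.03 -0.01 -0.01] shift after turn [16.54 -0.92  0.54]  dist 16.571212278056784
top ((21.008968353271484, 18.101688385009766), (31.517955780029297, 33.274139404296875), 167.92178344726562) [451.009  301.1017] [ 0.4285 -0.3147  0.004 ]
side ((20.533523559570312, 14.57151985168457), (26.986255645751953, 39.23784637451172), 89.72067260742188) [450.5335 200.5715] [ 0.429  -0.3224  0.004 ]
```

>>> carry_out(increments=[[0,0,0,20,-0.9,0.5,100],[0,0,0,30,0,0,100],[0,0,0,30,0,0,100],[0,0,0,20,0,0,100],[0,0,0,10,0,0,100],[0,0,0,0,0,0,100],[0,0,0,0,0,0,100]])

```text
time: 15.45
ee_pos: [0.5076, -0.3243, 0.1078]
tcp_rot: [-130.9, 89.9, -44.9]
wrist_force: [-0.3, -0.1, -1.0]
opening: 0.0855
```

```bash
python3 go.py 0.507 -0.3235 0.064 86
python3 - <<'E'
from h import *
a=snap('side','side5.png');b=snap('top','top5.png')
f=lambda im,x,y,w,h,k:cv2.resize(im[y:y+h,x:x+w,::-1],None,fx=k,fy=k,interpolation=cv2.INTER_CUBIC)
cv2.imwrite('pics/c5.png',np.hstack([f(a,340,80,150,160,2.6),f(b,400,180,120,160,2.6)]))
E
```

```text
t 15.45 pos [ 507.62 -324.31  107.81] jaw 86.03 q [-32.56  11.35   3.54  82.08  -0.02 -28.59] F [-0.28 -0.07 -1.05] op 0.0855 tool x [ 0. -0. -1.]
rotvec [ 0.03 -0.07  0.08] shift after turn [43.81  0.68  0.76]  dist 43.82572248490605
```

View pics/c5.png

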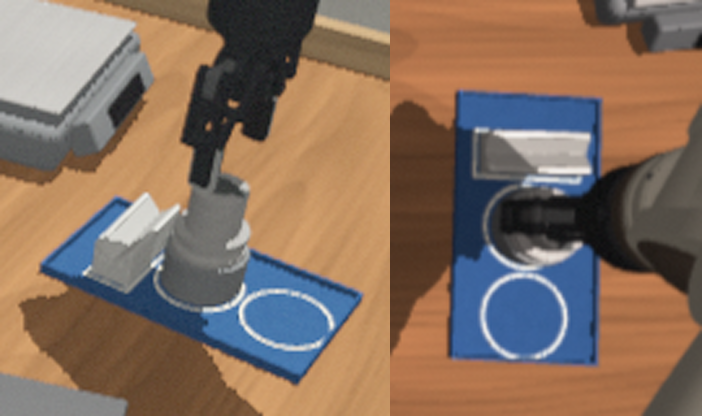

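Fingers straddle the short holder's nose. I go down and close.

>>> carry_out(increments=[[0,0,0,20,0.5,0.7,100],[0,0,0,15,0,0,100],[0,0,0,8,0,0,100],[0,0,0,0,0,0,100],[0,0,0,0,0,0,40],[0,0,0,0,0,0,40],[0,0,0,0,0,0,40],[0,0,0,0,0,0,40],[0,0,0,0,0,0,40],[0,0,0,0,0,0,40]])

```text
time: 16.8
ee_pos: [0.5071, -0.3237, 0.0645]
tcp_rot: [-125.9, 89.9, -39.9]
wrist_force: [0.3, 2.9, 5.9]
opening: 0.0447
```

```bash
python3 go.py 0.507 -0.3235 0.064 86
```

```text
t 16.80 pos [ 507.13 -323.74   64.5 ] jaw 86.01 q [-32.55  11.9   -0.63  77.37  -0.01 -28.55] F [0.27 2.89 5.89] op 0.0447 tool x [ 0. -0. -1.]
rotvec [ 0.01 -0.06  0.08] shift after turn [0.5  0.15 0.23]  dist 0.5682943081455101
```

>>> carry_out(increments=[[0,0,0,-5,0,0,40],[0,0,0,-10,0,0,40],[0,0,0,-15,0,0,40],[0,0,0,-20,0,0,40],[0,0,0,-20,0,0,40],[0,0,0,-10,0,0,40],[0,0,0,0,0,0,40]])

```text
time: 17.68
ee_pos: [0.507, -0.3238, 0.1445]
tcp_rot: [-133.0, 89.9, -47.0]
wrist_force: [1.2, 0.2, -5.3]
opening: 0.0448
```

```bash
python3 go.py 0.499 0.252 0.14 86
python3 - <<'E'
from h import *
a=snap('side','side6.png')
f=lambda im,x,y,w,h,k:cv2.resize(im[y:y+h,x:x+w,::-1],None,fx=k,fy=k,interpolation=cv2.INTER_CUBIC)
cv2.imwrite('pics/c6.png',f(a,340,60,170,180,3))
E
```

```text
t 17.68 pos [ 507.04 -323.8   144.5 ] jaw 86.00 q [-32.55  11.09   7.28  86.09  -0.03 -28.55] F [ 1.23  0.16 -5.33] op 0.0448 tool x [ 0. -0. -1.]
rotvec [-0.   -0.07  0.07] shift after turn [  4.5   48.19 573.84]  dist 575.8753229687464
```

View pics/c6.png

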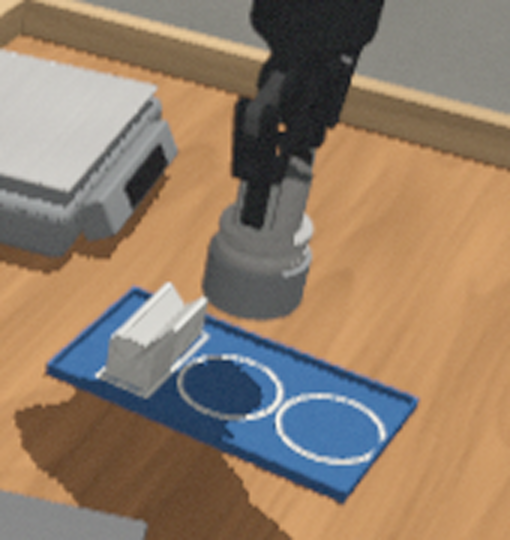

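>>> carry_out(increments=[[0,0,0,0,1,15,40],[0,0,0,0,3,30,40],[0,0,0,0,4,45,40],[0,0,0,0,4,48,40],[0,0,0,0,4,48,40],[0,0,0,0,4,48,40],[0,0,0,0,4,48,40],[0,0,0,0,4,48,40],[0,0,0,0,4,48,40],[0,0,0,0,4,48,40],[0,0,0,0,4,48,40],[0,0,0,0,4,48,40]])

```text
time: 19.23
ee_pos: [0.498, 0.2022, 0.1427]
tcp_rot: [138.7, 89.9, -135.3]
wrist_force: [0.8, 1.0, -5.7]
opening: 0.0449
```

>>> carry_out(increments=[[0,0,0,0,3,30,40],[0,0,0,0,1,15,40],[0,0,0,0,0,5,40],[0,0,0,0,0,0,40],[0,0,0,0,0,0,40]])

```text
time: 19.85
ee_pos: [0.4988, 0.2495, 0.1434]
tcp_rot: [-171.8, 90.0, -85.8]
wrist_force: [0.3, 0.5, -5.9]
opening: 0.0448
```

```bash
python3 go.py 0.499 0.252 0.0635 86
```

```text
t 19.85 pos [498.81 249.47 143.38] jaw 85.94 q [26.59  5.16  0.55 85.41 -0.04 30.66] F [ 0.29  0.47 -5.9 ] op 0.0448 tool x [ 0. -0. -1.]
rotvec [-0.06 -0.04  0.01] shift after turn [79.88 -0.01  2.54]  dist 79.9159625864688
```

>>> carry_out(increments=[[0,0,0,10,0,2.5,40],[0,0,0,20,0,0,40],[0,0,0,20,0,0,40],[0,0,0,15,0,0,40],[0,0,0,8,0,0,40],[0,0,0,3,0,0,40],[0,0,0,1.5,0,0,40],[0,0,0,0,0,0,40],[0,0,0,0,0,0,40]])

```text
time: 20.98
ee_pos: [0.4991, 0.2529, 0.0662]
tcp_rot: [-108.2, 90.0, -22.2]
wrist_force: [-0.4, -0.6, -6.1]
opening: 0.0447
```

```bash
python3 go.py 0.499 0.252 0.0635 86
```

```text
t 20.98 pos [499.09 252.94  66.25] jaw 86.00 q [26.89  6.26 -6.8  76.92 -0.03 30.89] F [-0.4  -0.63 -6.06] op 0.0447 tool x [ 0. -0. -1.]
rotvec [ 0.   -0.01  0.04] shift after turn [ 2.75  0.02 -0.94]  dist 2.906038133503337
```

>>> carry_out(increments=[[0,0,0,1.5,0,0,40],[0,0,0,1,0,0,40],[0,0,0,0.7,0,0,40],[0,0,0,0,0,0,40],[0,0,0,0,0,0,40]])

```text
time: 21.6
ee_pos: [0.499, 0.2529, 0.0635]
tcp_rot: [-100.3, 90.0, -14.3]
wrist_force: [-4.6, -1.1, 5.5]
opening: 0.0445
```

```bash
python3 go.py 0.499 0.252 0.0635 86
```

```text
t 21.60 pos [499.   252.89  63.48] jaw 86.00 q [26.89  6.29 -7.07 76.6  -0.03 30.89] F [-4.57 -1.14  5.48] op 0.0445 tool x [ 0. -0. -1.]
rotvec [ 0.   -0.01  0.05] shift after turn [-0.02 -0.06 -0.89]  dist 0.8896595002033709
```

>>> carry_out(increments=[[0,0,0,0,0,0,70],[0,0,0,0,0,0,85],[0,0,0,0,0,0,90],[0,0,0,0,0,0,90],[0,0,0,0,0,0,90],[0,0,0,-10,0,0,90],[0,0,0,-25,0,0,90],[0,0,0,-35,0,0,90],[0,0,0,-30,0,0,90],[0,0,0,-20,0,0,90],[0,0,0,0,0,0,90]])

```text
time: 22.98
ee_pos: [0.4996, 0.2533, 0.1848]
tcp_rot: [-68.3, 89.8, 17.7]
wrist_force: [0.5, -0.5, -1.0]
opening: 0.0767
```

```bash
python3 go.py 0.5715 -0.324 0.18 -3
python3 - <<'E'
from h import *
a=snap('side','side7.png');b=snap('top','top7.png')
f=lambda im,x,y,w,h,k:cv2.resize(im[y:y+h,x:x+w,::-1],None,fx=k,fy=k,interpolation=cv2.INTER_CUBIC)
cv2.imwrite('pics/c7.png',np.hstack([f(a,120,280,220,200,1.8),f(b,120,210,220,200,1.8)]))
cv2.imwrite('pics/c7b.png',np.hstack([f(a,345,140,140,100,3),f(b,410,205,110,100,3)]))
E
```

```text
t 22.98 pos [499.62 253.26 184.76] jaw 86.00 q [26.9   5.45  5.42 89.78 -0.03 30.9 ] F [ 0.49 -0.49 -0.95] op 0.0767 tool x [ 0.  0. -1.]
rotvec [89.    0.19  0.09] shift after turn [   4.76 -572.71  101.99]  dist 581.7413305140564
```

View pics/c7.png

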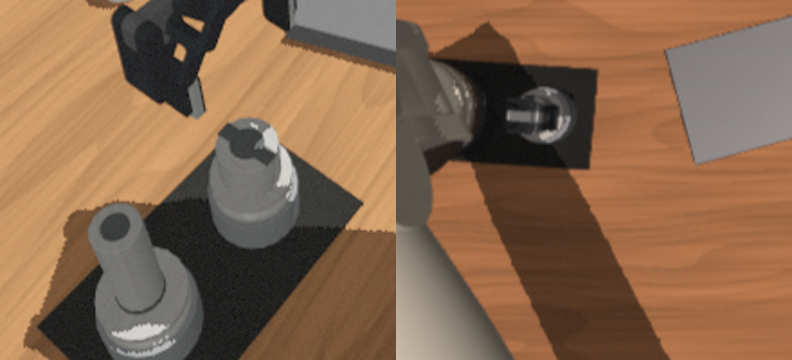

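View pics/c7b.png

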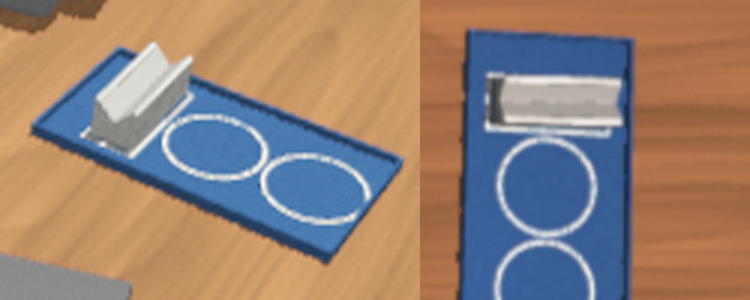

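```bash
cat > rings.py <<'E'
from meas import *
import sys
for n,seeds in (('side',[(417,188),(450,203)]),('top',[(452,267),(451,302)])):
    im=cv2.imread(f'pics/{n}{sys.argv[1]}.png');h=cv2.cvtColor(im,cv2.COLOR_BGR2HSV)
    m=((h[:,:,0]>95)&(h[:,:,0]<130)&(h[:,:,1]>145)).astype(np.uint8)
    k,l,st,ce=cv2.connectedComponentsWithStats(m,connectivity=4)
    for s in seeds:
        i=l[s[1],s[0]]
        c,_=cv2.findContours((l==i).astype(np.uint8),cv2.RETR_EXTERNAL,cv2.CHAIN_APPROX_NONE)
        e=cv2.fitEllipse(max(c,key=len)); print(n,s,i,st[i,4],np.array(e[0]),np.array(e[1]),atz(n,e[0],.004))
E
python3 rings.py 7; python3 -c "
import numpy as np
for x in(0,-.08,.064): a=np.radians(-3.95); print(.5077+x*np.cos(a),-.3192+x*np.sin(a))"
```

```text
side (417, 188) 8 353 [416.7743 188.409 ] [16.3332 28.2247] [ 0.5073 -0.3219  0.004 ]
side (450, 203) 13 396 [450.55   202.4781] [16.9237 31.4129] [ 0.4266 -0.3162  0.004 ]
top (452, 267) 4 585 [451.7196 266.7982] [25.8109 27.0106] [ 0.5078 -0.3201  0.004 ]
top (451, 302) 5 603 [451.0087 301.2956] [26.3669 27.2704] [ 0.4281 -0.3147  0.004 ]
0.5077 -0.3192
0.42789003644680335 -0.3136891273252404
0.5715479708425574 -0.32360869813980764
```

>>> carry_out(increments=[[9.9,0,0,0,0,0,80],[9.9,0,0,0,0,0,80],[9.9,0,0,0,0,0,80],[9.9,0,0,0,0,0,80],[9.9,0,0,0,0,0,80],[9.9,0,0,0,0,0,80],[9.9,0,0,0,0,0,80],[9.9,0,0,0,0,0,80],[9.8,0.1,0,0,0,0,80],[0,0,0,0,0,0,80]])

```text
time: 24.32
ee_pos: [0.4985, 0.2527, 0.1814]
tcp_rot: [-154.4, 89.8, -157.3]
wrist_force: [0.3, 0.8, 0.2]
opening: 0.0684
```

```bash
python3 go.py 0.5715 -0.324 0.15 -2.8
```

```text
t 24.32 pos [498.48 252.7  181.42] jaw -2.93 q [ 26.87   5.65   5.27  89.82   0.01 119.81] F [0.33 0.75 0.25] op 0.0684 tool x [-0. -0. -1.]
rotvec [-0.13 -0.18  0.09] shift after turn [  31.42 -572.44  101.1 ]  dist 582.1507285160307
```

>>> carry_out(increments=[[0,0,0,0,-20,4,80],[0,0,0,0,-40,7,80],[0,0,0,0,-48,8,80],[0,0,0,0,-48,9,80],[0,0,0,0,-48,8,80],[0,0,0,0,-48,9,80],[0,0,0,0,-48,8,80],[0,0,0,0,-48,9,80],[0,0,0,0,-48,8,80],[0,0,0,0,-48,9,80],[0,0,0,0,-48,8,80],[0,0,0,0,-40,7,80]])

```text
time: 25.82
ee_pos: [0.5639, -0.286, 0.1825]
tcp_rot: [-160.7, 89.9, -163.6]
wrist_force: [1.2, 0.6, 0.4]
opening: 0.0682
```

>>> carry_out(increments=[[0,0,0,0,-30,5,75],[0,0,0,0,-10,2,75],[0,0,0,0,0,0,75],[0,0,0,0,0,0,75],[0,0,0,0,0,0,75]])

```text
time: 26.45
ee_pos: [0.5699, -0.3227, 0.1832]
tcp_rot: [-151.2, 89.9, -154.1]
wrist_force: [-0.1, 0.3, -0.7]
opening: 0.0639
```

```bash
python3 go.py 0.5715 -0.324 0.07 -2.8
```

```text
t 26.45 pos [ 569.9  -322.66  183.19] jaw -2.92 q [-29.49  19.21  21.39  92.23  -0.07  63.43] F [-0.07  0.34 -0.66] op 0.0639 tool x [-0. -0. -1.]
rotvec [-0.12 -0.08  0.04] shift after turn [113.19  -1.26   1.66]  dist 113.20640289157699
```

>>> carry_out(increments=[[0,0,0,20,-1.3,1.7,65],[0,0,0,30,0,0,65],[0,0,0,30,0,0,65],[0,0,0,20,0,0,65],[0,0,0,13,0,0,65],[0,0,0,8,0,0,65],[0,0,0,0,0,0,65],[0,0,0,0,0,0,65]])

```text
time: 27.45
ee_pos: [0.5716, -0.3252, 0.0627]
tcp_rot: [-114.0, 89.9, -117.0]
wrist_force: [0.5, 0.6, 0.2]
opening: 0.0555
```

```bash
python3 go.py 0.5715 -0.324 0.012 -2.8
python3 - <<'E'
from h import *
a=snap('side','side8.png');b=snap('top','top8.png')
f=lambda im,x,y,w,h,k:cv2.resize(im[y:y+h,x:x+w,::-1],None,fx=k,fy=k,interpolation=cv2.INTER_CUBIC)
cv2.imwrite('pics/c8.png',np.hstack([f(a,345,90,140,150,3),f(b,400,170,110,150,3)]))
E
```

```text
t 27.45 pos [ 571.61 -325.24   62.75] jaw -3.00 q [-29.61  19.68   8.68  79.    -0.08  63.39] F [0.51 0.58 0.23] op 0.0555 tool x [-0. -0. -1.]
rotvec [-0.2  -0.03  0.07] shift after turn [50.75  1.23 -0.17]  dist 50.763047445302874
```

View pics/c8.png

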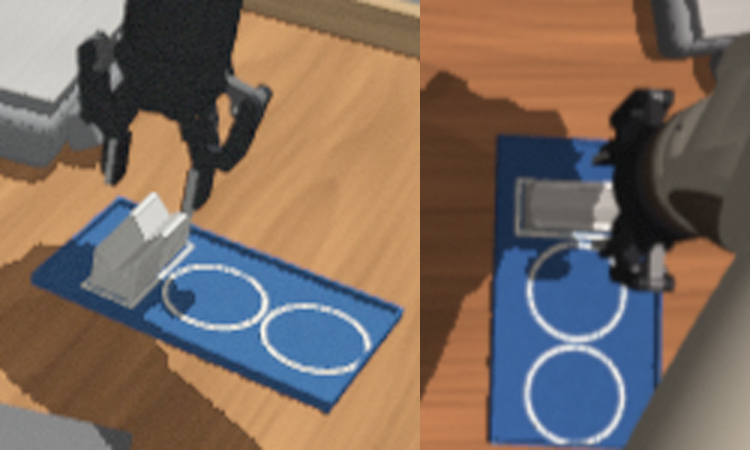

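>>> carry_out(increments=[[0,0,0,15,1.2,0,65],[0,0,0,15,0,0,65],[0,0,0,12,0,0,65],[0,0,0,7,0,0,65],[0,0,0,0,0,0,65],[0,0,0,0,0,0,65]])

```text
time: 28.3
ee_pos: [0.5715, -0.3241, 0.0134]
tcp_rot: [-131.2, 89.9, -134.2]
wrist_force: [0.6, -0.3, -0.6]
opening: 0.0555
```

```bash
python3 go.py 0.5715 -0.324 0.012 -2.8
```

```text
t 28.30 pos [ 571.51 -324.07   13.37] jaw -3.00 q [-29.52  20.76   4.55  73.81  -0.08  63.48] F [ 0.61 -0.3  -0.62] op 0.0555 tool x [-0. -0. -1.]
rotvec [-0.2  -0.05  0.06] shift after turn [ 1.37  0.07 -0.02]  dist 1.373543522086187
```

>>> carry_out(increments=[[0,0,0,0,0,0,30],[0,0,0,0,0,0,30],[0,0,0,0,0,0,30],[0,0,0,0,0,0,30],[0,0,0,0,0,0,30],[0,0,0,0,0,0,30]], squeeze=60)

```text
time: 29.05
ee_pos: [0.5718, -0.3242, 0.0138]
tcp_rot: [-92.2, 89.9, -95.2]
wrist_force: [0.4, -0.1, 6.1]
opening: 0.035
```

```bash
python3 go.py 0.5715 -0.324 0.012 -2.8
```

```text
t 29.05 pos [ 571.78 -324.16   13.83] jaw -3.00 q [-29.52  20.73   4.56  73.8   -0.07  63.48] F [ 0.41 -0.08  6.06] op 0.0350 tool x [-0. -0. -1.]
rotvec [-0.2  -0.    0.08] shift after turn [ 1.83  0.15 -0.28]  dist 1.8556384883351105
```

>>> carry_out(increments=[[0,0,0,-5,0,0,30],[0,0,0,-10,0,0,30],[0,0,0,-15,0,0,30],[0,0,0,-20,0,0,30],[0,0,0,-20,0,0,30],[0,0,0,-15,0,0,30],[-8.8,0,0,-5,0,0,30],[-8.7,0,0,0,0,0,30],[0,0,0,0,0,0,30]])

```text
time: 30.18
ee_pos: [0.5715, -0.3239, 0.1034]
tcp_rot: [-167.1, 89.9, -152.6]
wrist_force: [0.3, -0.2, -3.2]
opening: 0.0352
```

```bash
python3 go.py 0.5327 -0.0127 0.104 14.57
```

```text
t 30.18 pos [ 571.45 -323.88  103.39] jaw 14.45 q [-29.51  19.14  12.49  83.4   -0.08  46.04] F [ 0.35 -0.19 -3.23] op 0.0352 tool x [-0. -0. -1.]
rotvec [-0.12 -0.09  0.02] shift after turn [ -0.61 310.92  40.78]  dist 313.5856071621376
```

>>> carry_out(increments=[[-0.1,-0.1,0,0,15,2,30],[0,0,0,0,30,4,30],[0,0,0,0,40,5,30],[0,0,0,0,45,6,30],[0,0,0,0,45,6,30],[0,0,0,0,45,6,30],[0,0,0,0,40,5,30],[0,0,0,0,30,4,30],[0,0,0,0,15,2,30],[0,0,0,0,5,1,30],[0,0,0,0,0,0,30],[0,0,0,0,0,0,30]])

```text
time: 31.68
ee_pos: [0.533, -0.0143, 0.1027]
tcp_rot: [-121.8, 90.0, -107.2]
wrist_force: [0.9, -0.4, -4.2]
opening: 0.0355
```

```bash
python3 go.py 0.5327 -0.0127 0.0398 14.57;  python3 - <<'E'
from h import *
a=snap('side','side9.png');b=snap('top','top9.png')
f=lambda im,x,y,w,h,k:cv2.resize(im[y:y+h,x:x+w,::-1],None,fx=k,fy=k,interpolation=cv2.INTER_CUBIC)
cv2.imwrite('pics/c9.png',np.hstack([f(a,250,160,160,170,2.5),f(b,250,170,150,170,2.5)]))
E
```

```text
t 31.68 pos [533.   -14.27 102.72] jaw 14.53 q [-1.52  2.1  -7.16 80.75 -0.02 73.95] F [ 0.9  -0.4  -4.15] op 0.0355 tool x [-0. -0. -1.]
rotvec [-0.04 -0.01  0.02] shift after turn [62.92  1.6   0.11]  dist 62.937566980483055
```

View pics/c9.png

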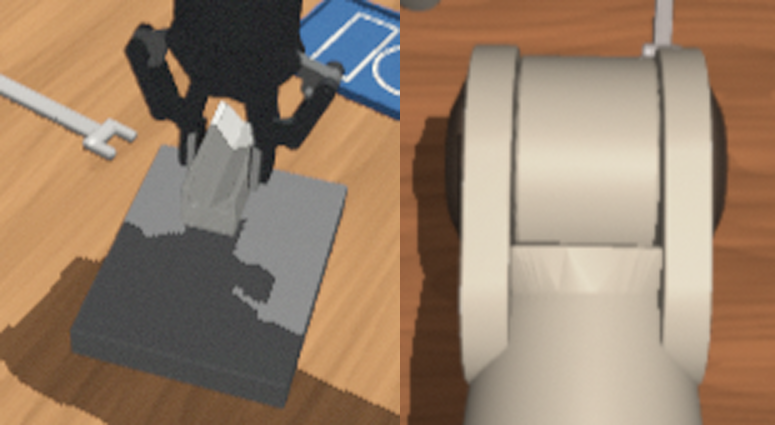

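Vee block is held level above the plate. Down to it.

>>> carry_out(increments=[[0,0,0,10,1.6,0,30],[0,0,0,20,0,0,30],[0,0,0,15,0,0,30],[0,0,0,9,0,0,30],[0,0,0,4,0,0,30],[0,0,0,2,0,0,30],[0,0,0,0,0,0,30],[0,0,0,0,0,0,30]])

```text
time: 32.78
ee_pos: [0.5328, -0.012, 0.0432]
tcp_rot: [-26.4, 90.0, -11.8]
wrist_force: [-0.9, 0.4, -4.1]
opening: 0.0349
```

```bash
python3 go.py 0.5327 -0.0127 0.0398 14.57
```

```text
t 32.77 pos [532.8  -11.97  43.25] jaw 14.60 q [ -1.28   3.23 -12.61  74.11  -0.01  74.11] F [-0.92  0.38 -4.12] op 0.0349 tool x [ 0. -0. -1.]
rotvec [0.03 0.04 0.02] shift after turn [ 3.45 -0.68 -0.28]  dist 3.5270200647398475
```

>>> carry_out(increments=[[0,0,0,1.5,0,0,30],[0,0,0,1,0,0,30],[0,0,0,1,0,0,30],[0,0,0,0,0,0,30],[0,0,0,0,0,0,30]])

```text
time: 33.4
ee_pos: [0.5325, -0.012, 0.0398]
tcp_rot: [-37.4, 90.0, -22.8]
wrist_force: [-4.1, 1.4, 4.7]
opening: 0.0349
```

```bash
python3 go.py 0.5327 -0.0127 0.0398 14.57
```

```text
t 33.40 pos [532.53 -11.96  39.79] jaw 14.60 q [ -1.28   3.32 -12.91  73.75  -0.01  74.12] F [-4.14  1.35  4.75] op 0.0349 tool x [ 0. -0. -1.]
rotvec [0.03 0.02 0.01] shift after turn [-0.01 -0.76 -0.03]  dist 0.7578089587380401
```

>>> carry_out(increments=[[0,0,0,0,0,0,50],[0,0,0,0,0,0,65],[0,0,0,0,0,0,70],[0,0,0,0,0,0,70],[0,0,0,-10,0,0,70],[0,0,0,-20,0,0,70],[0,0,0,-40,0,0,80],[0,0,0,-40,0,0,90],[0,0,0,-40,0,0,100],[0,0,0,-30,0,0,100],[0,0,0,-15,0,0,100],[0,0,0,0,0,0,100]])

```text
time: 34.9
ee_pos: [0.5329, -0.0119, 0.235]
tcp_rot: [-22.5, 89.9, -7.9]
wrist_force: [-0.1, 0.0, -0.2]
opening: 0.085
```

```bash
python3 go.py 0.508 0.363 0.23 86;  python3 - <<'E'
from h import *
a=snap('side','side10.png');b=snap('top','top10.png')
f=lambda im,x,y,w,h,k:cv2.resize(im[y:y+h,x:x+w,::-1],None,fx=k,fy=k,interpolation=cv2.INTER_CUBIC)
cv2.imwrite('pics/c10.png',f(a,120,160,320,320,1.8))
E
```

```text
t 34.90 pos [532.87 -11.94 234.98] jaw 14.60 q [-1.28  2.63  8.02 95.3  -0.01 74.12] F [-0.12  0.   -0.17] op 0.0850 tool x [ 0. -0. -1.]
rotvec [-71.4    0.05   0.07] shift after turn [  4.98  50.97 372.29]  dist 375.80039860371403
```

View pics/c10.png

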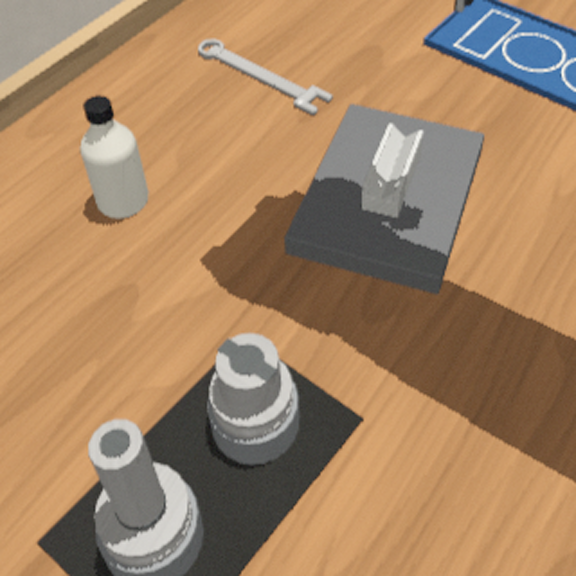

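>>> carry_out(increments=[[-10.2,0,0,0,0,0,100],[-10.2,0,0,0,0,0,100],[-10.2,0,0,0,0,0,100],[-10.2,0,0,0,0,0,100],[-10.2,0,0,0,0,0,100],[-10.2,0,0,0,0,0,100],[-10.2,0,0,0,0,0,100],[0,0,0,0,5,37,100],[0,0,0,0,6,46,100],[0,0,0,0,6,46,100],[0,0,0,0,6,46,100],[0,0,0,0,6,46,100]])

```text
time: 36.5
ee_pos: [0.5183, 0.2119, 0.2327]
tcp_rot: [121.7, 89.9, -152.3]
wrist_force: [1.5, -0.2, -0.0]
opening: 0.0855
```

>>> carry_out(increments=[[0,0,0,0,6,46,100],[0,0,0,0,6,46,100],[0,0,0,0,5,35,100],[0,0,0,0,3,20,100],[0,0,0,0,0,3,100],[0,0,0,0,0,0,100],[0,0,0,0,0,0,100]])

```text
time: 37.38
ee_pos: [0.5098, 0.3605, 0.2345]
tcp_rot: [-115.3, 90.0, -29.4]
wrist_force: [-0.6, 0.6, -1.4]
opening: 0.0852
```

```bash
python3 go.py 0.508 0.363 0.097 86;  python3 - <<'E'
from h import *
a=snap('side','side11.png');b=snap('top','top11.png')
f=lambda im,x,y,w,h,k:cv2.resize(im[y:y+h,x:x+w,::-1],None,fx=k,fy=k,interpolation=cv2.INTER_CUBIC)
cv2.imwrite('pics/c11.png',np.hstack([f(a,270,210,130,110,3),f(b,260,205,120,110,3)]))
cv2.imwrite('pics/c11b.png',np.hstack([f(a,120,260,210,220,1.8),f(b,90,180,200,220,1.8)]))
E
```

```text
t 37.38 pos [509.84 360.45 234.5 ] jaw 85.93 q [35.27 15.73 22.77 97.03 -0.02 39.34] F [-0.63  0.64 -1.39] op 0.0852 tool x [ 0. -0. -1.]
rotvec [-0.07 -0.01  0.02] shift after turn [137.5    2.01   2.41]  dist 137.5336256234898
```

View pics/c11.png

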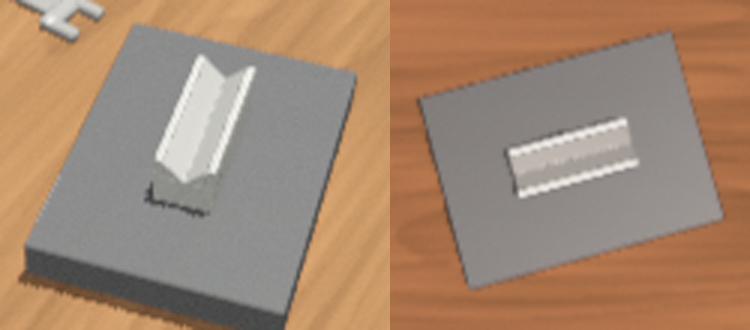

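View pics/c11b.png

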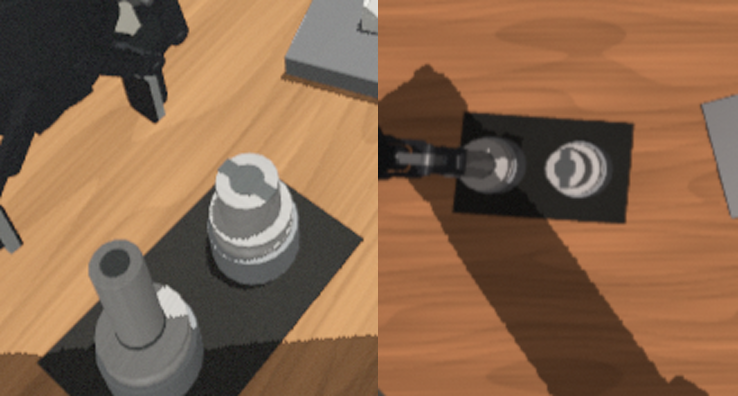

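Run:
```python
from meas import *
t=lambda p:F((p[0]-390,p[1]),(260,205),3); s=lambda p:F(p,(270,210),3)
BL,BR,FR,FL=(1,1),(1,-1),(-1,-1),(-1,1)
v=fitbox(dict(top={BL:t((510,150)),BR:t((626,118)),FR:t((637,163)),FL:t((519,197))},side={BL:s((154,160)),BR:s((203,55)),FR:s((255,68)),FL:s((215,175))}),.036,.09,.064,'vee')
pl=np.array([.5325,-.0126])
d=v[:2]-pl;a=np.radians(14.57);print(d,d@[np.cos(a),np.sin(a)],d@[-np.sin(a),np.cos(a)])
```

```text
vee x 0.5318 y -0.0136 yaw 14.26 z 0.0636 res [-0.9 -0.2  0.  -0.1  0.7  0.7  0.3  0.1 -0.2 -0.3 -1.4  0.2  0.5  0.3
  0.2 -0.2]
    top at z0: [ 0.532  -0.0136] 14.462298906672546
    side at z0: [ 0.5313 -0.0135] 13.828077335927409
[-0.0007 -0.001 ] -0.0009532199544508717 -0.0008092910334307947
```

Vee block is centred within about 1 mm and 0.3°. Now grip the tall holder.

>>> carry_out(increments=[[0,0,0,15,2,2.4,100],[0,0,0,25,0,0,100],[0,0,0,25,0,0,100],[0,0,0,25,0,0,100],[0,0,0,25,0,0,100],[0,0,0,15,0,0,100],[0,0,0,7,0,0,100],[0,0,0,0,0,0,100],[0,0,0,0,0,0,100]])

```text
time: 38.6
ee_pos: [0.5081, 0.3643, 0.0983]
tcp_rot: [-56.3, 89.9, 29.7]
wrist_force: [0.7, 0.4, -0.2]
opening: 0.0853
```

```bash
python3 go.py 0.508 0.363 0.097 86
```

```text
t 38.60 pos [508.06 364.31  98.25] jaw 86.00 q [35.65 14.62  6.35 81.65 -0.01 39.65] F [ 0.66  0.4  -0.24] op 0.0853 tool x [ 0.  0. -1.]
rotvec [-0.    0.04  0.06] shift after turn [ 1.25 -0.03 -1.31]  dist 1.814448177432439
```

>>> carry_out(increments=[[0,0,0,0,0,0,20],[0,0,0,0,0,0,20],[0,0,0,0,0,0,20],[0,0,0,0,0,0,20],[0,0,0,0,0,0,20],[0,0,0,0,0,0,20],[0,0,0,0,0,0,20]], squeeze=60)

```text
time: 39.48
ee_pos: [0.5078, 0.364, 0.0975]
tcp_rot: [-107.8, 90.0, -21.8]
wrist_force: [-0.6, -2.4, 5.9]
opening: 0.0305
```

```bash
python3 go.py 0.508 0.363 0.097 86
```

```text
t 39.48 pos [507.76 364.01  97.54] jaw 86.00 q [35.64 14.63  6.28 81.64 -0.02 39.65] F [-0.65 -2.35  5.88] op 0.0305 tool x [ 0. -0. -1.]
rotvec [-0.   -0.01  0.02] shift after turn [ 0.54 -0.31 -0.99]  dist 1.1664011293836831
```

>>> carry_out(increments=[[0,0,0,-5,0,0,20],[0,0,0,-10,0,0,20],[0,0,0,-20,0,0,20],[0,0,0,-30,0,0,20],[0,0,0,-30,0,0,20],[0,0,0,-20,0,0,20],[0,0,0,-10,0,0,20],[0,0,0,0,0,0,20],[0,0,0,0,0,0,20]])

```text
time: 40.6
ee_pos: [0.5074, 0.364, 0.221]
tcp_rot: [133.5, 89.9, -140.5]
wrist_force: [0.4, 0.4, -4.9]
opening: 0.031
```

```bash
python3 go.py 0.5077 -0.3203 0.222 86
```

```text
t 40.60 pos [507.43 363.96 221.  ] jaw 86.00 q [35.65 15.5  20.98 95.58 -0.01 39.65] F [ 0.42  0.37 -4.94] op 0.0310 tool x [-0. -0. -1.]
rotvec [ 0.   -0.07 -0.08] shift after turn [  -1.    -48.   -682.57]  dist 684.2590473011119
```

>>> carry_out(increments=[[0,0,0,0,-1,-15,20],[0,0,0,0,-2,-30,20],[0,0,0,0,-3,-42,20],[0,0,0,0,-3,-47,20],[0,0,0,0,-3,-47,20],[0,0,0,0,-3,-47,20],[0,0,0,0,-3,-47,20],[0,0,0,0,-4,-47,20],[0,0,0,0,-4,-47,20],[0,0,0,0,-3,-47,20],[0,0,0,0,-3,-47,20],[0,0,0,0,-3,-47,20]])

```text
time: 42.1
ee_pos: [0.506, -0.1491, 0.2219]
tcp_rot: [122.9, 90.0, -151.1]
wrist_force: [0.9, -0.1, -5.5]
opening: 0.0305
```

>>> carry_out(increments=[[0,0,0,0,-3,-45,20],[0,0,0,0,-3,-45,20],[0,0,0,0,-3,-35,20],[0,0,0,0,-3,-25,20],[0,0,0,0,-1,-15,20],[0,0,0,0,0,-6,20],[0,0,0,0,0,0,20],[0,0,0,0,0,0,20]])

```text
time: 43.1
ee_pos: [0.5082, -0.3178, 0.2225]
tcp_rot: [-96.3, 90.0, -10.3]
wrist_force: [0.2, 0.0, -5.9]
opening: 0.0309
```

```bash
python3 go.py 0.5077 -0.3203 0.0985 86
```

```text
t 43.10 pos [ 508.17 -317.8   222.53] jaw 86.05 q [-32.02  11.74  16.67  94.92   0.   -28.07] F [ 0.25  0.01 -5.89] op 0.0309 tool x [ 0. -0. -1.]
rotvec [ 0.05 -0.    0.01] shift after turn [124.03   0.29  -2.53]  dist 124.06020738552546
```

>>> carry_out(increments=[[0,0,0,10,0.3,-2.5,20],[0,0,0,20,0,0,20],[0,0,0,30,0,0,20],[0,0,0,25,0,0,20],[0,0,0,15,0,0,20],[0,0,0,10,0,0,20],[0,0,0,5,0,0,20],[0,0,0,0,0,0,20],[0,0,0,0,0,0,20]])

```text
time: 44.22
ee_pos: [0.5079, -0.3213, 0.1081]
tcp_rot: [-122.6, 89.9, -36.6]
wrist_force: [0.6, -0.4, -6.1]
opening: 0.0303
```

```bash
python3 go.py 0.5077 -0.3203 0.0985 86;  python3 - <<'E'
from h import *
a=snap('side','side12.png');b=snap('top','top12.png')
f=lambda im,x,y,w,h,k:cv2.resize(im[y:y+h,x:x+w,::-1],None,fx=k,fy=k,interpolation=cv2.INTER_CUBIC)
cv2.imwrite('pics/c12.png',np.hstack([f(a,340,100,150,140,2.8),f(b,405,200,120,140,2.8)]))
E
```

```text
t 44.23 pos [ 507.94 -321.28  108.12] jaw 86.00 q [-32.31  11.2    3.39  82.12  -0.01 -28.31] F [ 0.62 -0.45 -6.07] op 0.0303 tool x [ 0. -0. -1.]
rotvec [ 0.   -0.04  0.06] shift after turn [9.62 0.3  0.96]  dist 9.670112934517723
```

View pics/c12.png

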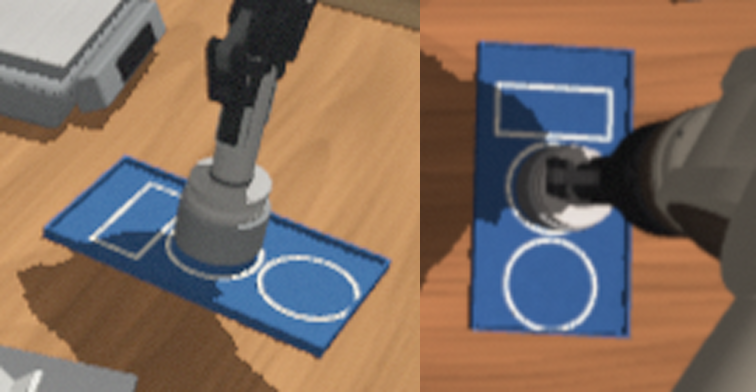

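Aligned over the middle ring; lower the last 10 mm gently.

>>> carry_out(increments=[[0,0,0,4,0.3,0.9,20],[0,0,0,2.5,0,0,20],[0,0,0,1.5,0,0,20],[0,0,0,1,0,0,20],[0,0,0,0.7,0,0,20],[0,0,0,0,0,0,20],[0,0,0,0,0,0,20]])

```text
time: 45.2
ee_pos: [0.5075, -0.3203, 0.0985]
tcp_rot: [-123.0, 89.9, -37.0]
wrist_force: [-3.0, 1.1, 5.4]
opening: 0.0308
```

```bash
python3 go.py 0.5077 -0.3203 0.0985 86
```

```text
t 45.20 pos [ 507.54 -320.3    98.5 ] jaw 86.00 q [-32.25  11.18   2.32  81.06  -0.01 -28.25] F [-2.98  1.12  5.44] op 0.0308 tool x [ 0. -0. -1.]
rotvec [-0.   -0.04  0.06] shift after turn [ 0.   -0.16  0.02]  dist 0.16054996268314067
```

>>> carry_out(increments=[[0,0,0,0,0,0,60],[0,0,0,0,0,0,80],[0,0,0,0,0,0,100],[0,0,0,0,0,0,100],[0,0,0,0,0,0,100],[0,0,0,-10,0,0,100],[0,0,0,-25,0,0,100],[0,0,0,-35,0,0,100],[0,0,0,-30,0,0,100],[0,0,0,-20,0,0,100],[0,0,0,0,0,0,100]])

```text
time: 46.58
ee_pos: [0.508, -0.3205, 0.2198]
tcp_rot: [-119.8, 89.8, -33.8]
wrist_force: [-0.8, -1.0, 0.2]
opening: 0.0853
```

```bash
python3 go.py 0.499 0.253 0.2 86
```

```text
t 46.58 pos [ 508.01 -320.51  219.84] jaw 86.00 q [-32.25  11.66  16.27  94.41  -0.01 -28.25] F [-0.85 -1.01  0.16] op 0.0853 tool x [ 0. -0. -1.]
rotvec [ 0.   -0.1   0.18] shift after turn [ 19.84  49.   571.48]  dist 573.9231984847925
```

>>> carry_out(increments=[[0,0,0,0,2,20,100],[0,0,0,0,4,38,100],[0,0,0,0,4,48,100],[0,0,0,0,4,48,100],[0,0,0,0,4,48,100],[0,0,0,0,4,48,100],[0,0,0,0,4,48,100],[0,0,0,0,4,48,100],[0,0,0,0,4,48,100],[0,0,0,0,4,48,100],[0,0,0,0,4,48,100],[0,0,0,0,4,40,100]])

```text
time: 48.08
ee_pos: [0.4969, 0.214, 0.2164]
tcp_rot: [115.8, 89.9, -158.1]
wrist_force: [-0.5, -0.4, 1.1]
opening: 0.0856
```

>>> carry_out(increments=[[0,0,0,0,2,25,100],[0,0,0,0,1,13,100],[0,0,0,0,0,3,100],[0,0,0,0,0,0,100],[0,0,0,0,0,0,100]])

```text
time: 48.7
ee_pos: [0.4984, 0.2521, 0.2177]
tcp_rot: [-143.4, 90.0, -57.5]
wrist_force: [-0.4, 0.4, -0.3]
opening: 0.0855
```

```bash
python3 go.py 0.499 0.253 0.11 86;  python3 - <<'E'
from h import *
a=snap('side','side13.png');b=snap('top','top13.png')
f=lambda im,x,y,w,h,k:cv2.resize(im[y:y+h,x:x+w,::-1],None,fx=k,fy=k,interpolation=cv2.INTER_CUBIC)
cv2.imwrite('pics/c13.png',np.hstack([f(a,345,130,140,110,3),f(b,405,200,110,110,3)]))
cv2.imwrite('pics/c13b.png',np.hstack([f(a,120,260,210,220,1.8),f(b,90,180,200,220,1.8)]))
E
```

```text
t 48.70 pos [498.39 252.1  217.65] jaw 85.94 q [26.84  5.88  9.54 93.65 -0.01 30.89] F [-0.43  0.37 -0.34] op 0.0855 tool x [ 0. -0. -1.]
rotvec [-0.06 -0.01  0.01] shift after turn [107.65  -0.54   0.94]  dist 107.66006790827902
```

View pics/c13.png

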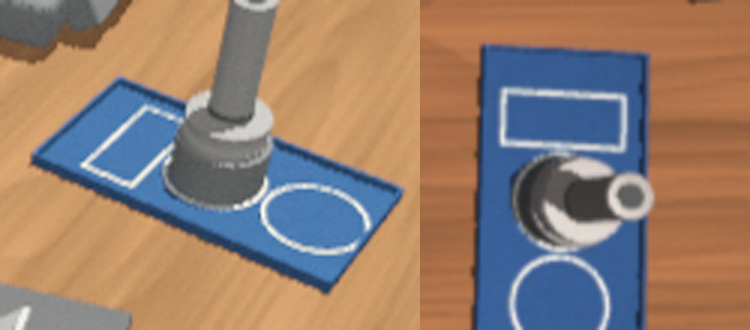

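View pics/c13b.png

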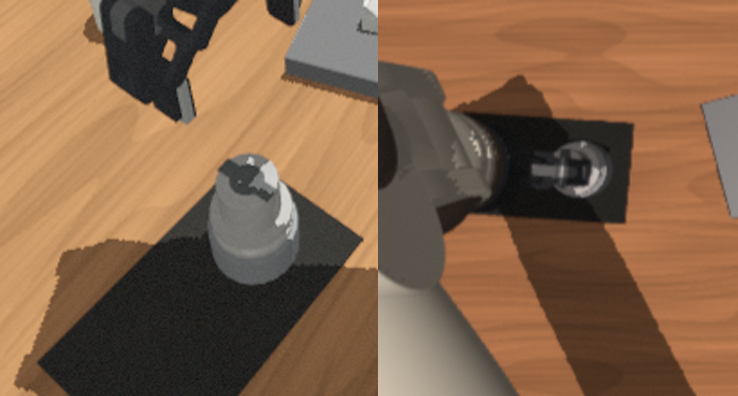

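>>> carry_out(increments=[[0,0,0,15,-0.5,0.9,100],[0,0,0,30,0,0,100],[0,0,0,30,0,0,100],[0,0,0,30,0,0,100],[0,0,0,20,0,0,100],[0,0,0,15,0,0,100],[0,0,0,10,0,0,100],[0,0,0,4,0,0,100],[0,0,0,0,0,0,100],[0,0,0,0,0,0,100]])

```text
time: 50.05
ee_pos: [0.4992, 0.2539, 0.0642]
tcp_rot: [-64.3, 89.9, 21.7]
wrist_force: [-0.9, 0.0, 0.4]
opening: 0.0857
```

```bash
python3 go.py 0.499 0.253 0.0635 86; python3 -c "
from h import *
print(atz('top',(475.0,265.0),.154))"
```

```text
t 50.05 pos [499.22 253.91  64.23] jaw 86.00 q [26.96  6.34 -6.93 76.67 -0.01 30.96] F [-0.86  0.03  0.42] op 0.0857 tool x [ 0.  0. -1.]
rotvec [-0.    0.03  0.05] shift after turn [ 0.73  0.16 -0.92]  dist 1.1887229485555564
[ 0.50689039 -0.32055892  0.154     ]
```

>>> carry_out(increments=[[0,0,0,0,0,0,40],[0,0,0,0,0,0,40],[0,0,0,0,0,0,40],[0,0,0,0,0,0,40],[0,0,0,0,0,0,40],[0,0,0,0,0,0,40]], squeeze=60)

```text
time: 50.8
ee_pos: [0.499, 0.2537, 0.064]
tcp_rot: [-84.2, 90.0, 1.8]
wrist_force: [-1.1, -1.2, 4.9]
opening: 0.0447
```

```bash
python3 go.py 0.499 0.253 0.0635 86
```

```text
t 50.80 pos [499.02 253.72  64.  ] jaw 86.00 q [26.96  6.34 -6.96 76.67 -0.01 30.96] F [-1.13 -1.22  4.89] op 0.0447 tool x [ 0.  0. -1.]
rotvec [-0.    0.    0.03] shift after turn [ 0.5  -0.03 -0.72]  dist 0.8726546695131026
```

>>> carry_out(increments=[[0,0,0,-5,0,0,40],[0,0,0,-10,0,0,40],[0,0,0,-20,0,0,40],[0,0,0,-25,0,0,40],[0,0,0,-20,0,0,40],[0,0,0,-10,0,0,40],[0,0,0,0,0,0,40]])

```text
time: 51.68
ee_pos: [0.4991, 0.2538, 0.1539]
tcp_rot: [-72.9, 90.0, 13.2]
wrist_force: [0.6, 0.3, -5.2]
opening: 0.0442
```

```bash
python3 go.py 0.4278 -0.3145 0.154 86
```

```text
t 51.67 pos [499.07 253.85 153.86] jaw 86.00 q [26.96  5.42  1.98 86.53 -0.01 30.96] F [ 0.57  0.32 -5.22] op 0.0442 tool x [ 0.  0. -1.]
rotvec [0.   0.01 0.03] shift after turn [  -0.14   31.45 -571.93]  dist 572.7977527457906
```

>>> carry_out(increments=[[0,0,0,0,1,-15,40],[0,0,0,0,2,-30,40],[0,0,0,0,3,-42,40],[0,0,0,0,3,-46,40],[0,0,0,0,3,-46,40],[0,0,0,0,3,-46,40],[0,0,0,0,3,-46,40],[0,0,0,0,3,-46,40],[0,0,0,0,3,-46,40],[0,0,0,0,3,-46,40],[0,0,0,0,2,-46,40],[0,0,0,0,2,-42,40]])

```text
time: 53.18
ee_pos: [0.4318, -0.2417, 0.1528]
tcp_rot: [82.7, 89.9, 168.7]
wrist_force: [0.2, 0.2, -5.5]
opening: 0.0447
```

```bash
python3 go.py 0.4278 -0.3145 0.154 86
```

```text
t 53.17 pos [ 431.82 -241.65  152.77] jaw 85.96 q [-29.22  -3.38  -7.06  86.38  -0.02 -25.18] F [ 0.21  0.19 -5.47] op 0.0447 tool x [-0.  0. -1.]
rotvec [-0.04  0.01 -0.06] shift after turn [ -1.23  -1.08 -72.95]  dist 72.96950575275207
```

>>> carry_out(increments=[[0,0,0,0,0,-30,40],[0,0,0,0,0,-20,40],[0,0,0,0,0,-13,40],[0,0,0,0,0,-7,40],[0,0,0,0,0,0,40],[0,0,0,0,0,0,40]])

```text
time: 53.92
ee_pos: [0.4286, -0.3091, 0.1537]
tcp_rot: [-44.9, 90.0, 41.1]
wrist_force: [0.9, 0.4, -6.1]
opening: 0.045
```

```bash
python3 go.py 0.4278 -0.3145 0.065 86
```

```text
t 53.92 pos [ 428.58 -309.09  153.71] jaw 86.05 q [-35.8    1.14  -2.51  86.35   0.01 -31.85] F [ 0.86  0.4  -6.05] op 0.0450 tool x [ 0.  0. -1.]
rotvec [0.05 0.   0.  ] shift after turn [88.71  0.4  -5.46]  dist 88.880450230429
```

>>> carry_out(increments=[[0,0,0,0,0.4,-5.5,40],[0,0,0,15,0,0,40],[0,0,0,25,0,0,40],[0,0,0,20,0,0,40],[0,0,0,12,0,0,40],[0,0,0,6,0,0,40],[0,0,0,0,0,0,40],[0,0,0,0,0,0,40]])

```text
time: 54.92
ee_pos: [0.428, -0.3154, 0.0764]
tcp_rot: [-128.3, 89.9, -42.3]
wrist_force: [-0.6, 0.3, -5.2]
opening: 0.0448
```

```bash
python3 go.py 0.4278 -0.3145 0.065 86;  python3 - <<'E'
from h import *
a=snap('side','side14.png');b=snap('top','top14.png')
f=lambda im,x,y,w,h,k:cv2.resize(im[y:y+h,x:x+w,::-1],None,fx=k,fy=k,interpolation=cv2.INTER_CUBIC)
cv2.imwrite('pics/c14.png',np.hstack([f(a,340,100,150,140,2.8),f(b,405,200,120,140,2.8)]))
E
```

```text
t 54.92 pos [ 427.98 -315.44   76.38] jaw 86.00 q [-36.39   2.23  -9.94  77.75  -0.01 -32.39] F [-0.61  0.29 -5.22] op 0.0448 tool x [ 0. -0. -1.]
rotvec [ 0.   -0.05  0.06] shift after turn [11.38  0.25  0.93]  dist 11.423135352293365
```

View pics/c14.png

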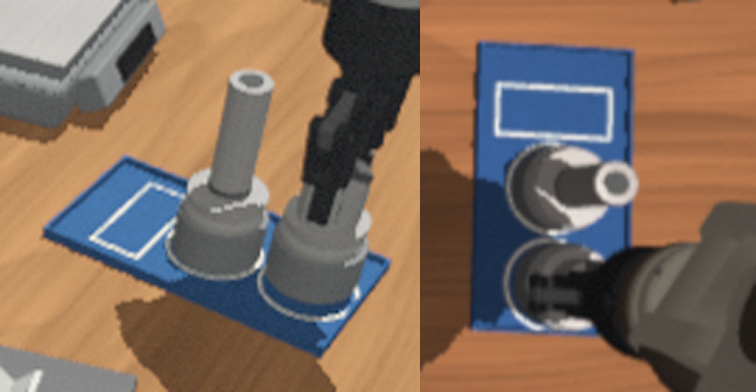

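Short holder hangs just over the front ring, clear of the tall one. Set it down.

>>> carry_out(increments=[[0,0,0,5,0.2,0.9,40],[0,0,0,3,0,0,40],[0,0,0,1.5,0,0,40],[0,0,0,1,0,0,40],[0,0,0,0.7,0,0,40],[0,0,0,0,0,0,40],[0,0,0,0,0,0,40]])

```text
time: 55.9
ee_pos: [0.4276, -0.3143, 0.065]
tcp_rot: [-119.9, 90.0, -33.9]
wrist_force: [-2.7, 2.2, 3.0]
opening: 0.0447
```

```bash
python3 go.py 0.4278 -0.3145 0.065 86
```

```text
t 55.90 pos [ 427.63 -314.33   65.03] jaw 86.00 q [-36.32   2.38 -11.06  76.52   0.   -32.32] F [-2.66  2.21  2.97] op 0.0447 tool x [ 0. -0. -1.]
rotvec [ 0.   -0.02  0.04] shift after turn [ 0.03 -0.18 -0.16]  dist 0.23792653077357698
```

>>> carry_out(increments=[[0,0,0,0,0,0,70],[0,0,0,0,0,0,85],[0,0,0,0,0,0,95],[0,0,0,0,0,0,95],[0,0,0,0,0,0,95],[0,0,0,-10,0,0,95],[0,0,0,-25,0,0,95],[0,0,0,-35,0,0,95],[0,0,0,-35,0,0,95],[0,0,0,-35,0,0,95],[0,0,0,-20,0,0,95],[0,0,0,0,0,0,95]])

```text
time: 57.4
ee_pos: [0.428, -0.3147, 0.2265]
tcp_rot: [-124.0, 89.8, -38.0]
wrist_force: [0.9, -0.0, -0.5]
opening: 0.081
```

>>> carry_out(increments=[[0,0,0,0,8,30,95],[0,0,0,0,10,40,95],[0,0,0,0,10,40,95],[0,0,0,0,10,40,95],[0,0,0,0,10,40,95],[0,0,0,0,0,0,95],[0,0,0,0,0,0,95],[0,0,0,0,0,0,95]])

```text
time: 58.4
ee_pos: [0.3929, -0.122, 0.224]
tcp_rot: [100.1, 90.0, -173.9]
wrist_force: [0.4, -0.3, -0.5]
opening: 0.0809
```

```bash
python3 go.py;  python3 - <<'E'
from h import *
a=snap('side','side15.png');b=snap('top','top15.png')
f=lambda im,x,y,w,h,k:cv2.resize(im[y:y+h,x:x+w,::-1],None,fx=k,fy=k,interpolation=cv2.INTER_CUBIC)
cv2.imwrite('pics/c15.png',np.hstack([f(a,340,120,150,120,2.8),f(b,405,200,120,120,2.8)]))
E
```

```text
t 58.40 pos [ 392.87 -122.02  223.95] jaw 85.95 q [-17.24 -13.96  -8.47  95.52  -0.01 -13.19] F [ 0.43 -0.28 -0.5 ] op 0.0809 tool x [-0. -0. -1.]
```

View pics/c15.png

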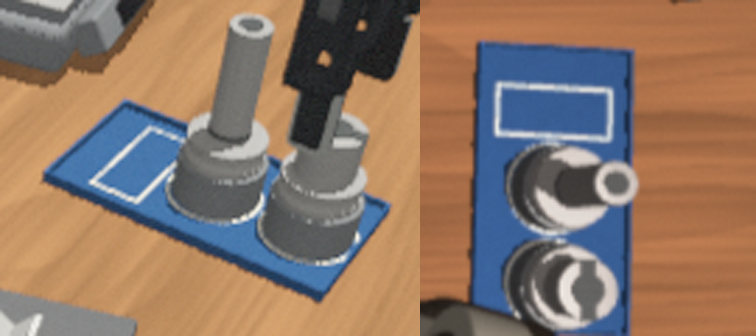

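View pics/top15.png

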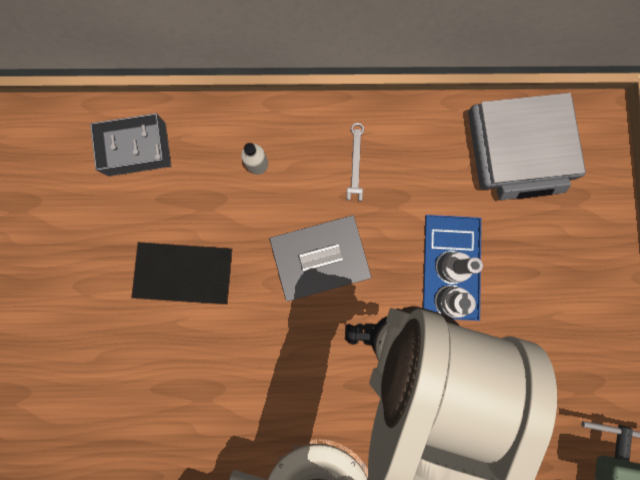

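View pics/side15.png

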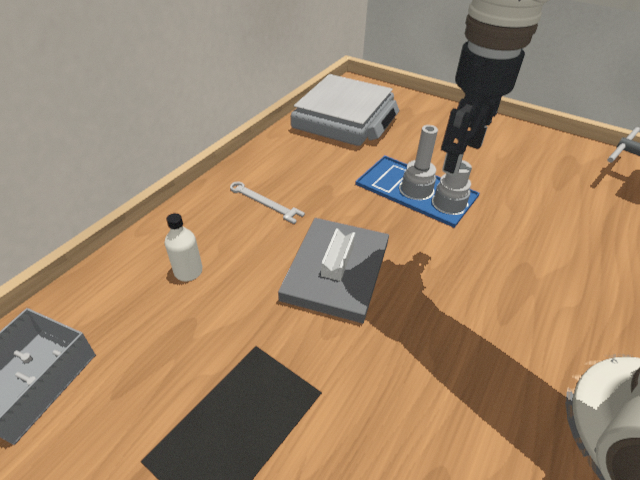

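Run:
```python
from meas import *
t=lambda p:F((p[0]-420,p[1]),(405,200),2.8); s=lambda p:F(p,(340,120),2.8)
def tray(p): 
    a=np.radians(-3.95);d=np.array(p)[:2]-[.5076,-.3197];return d@[np.cos(a),np.sin(a)],d@[-np.sin(a),np.cos(a)]
T=tri(s((252,26)),t((616,183)));print(T,tray(T[0]))
S=atz('top',t((587,290)),.099);print(S,tray(S))
from workcell import job_done
print(job_done())
```

```text
(array([ 0.5068, -0.3204,  0.1528]), np.float64(0.00015694224237276265)) (np.float64(-0.0007940016068813424), np.float64(-0.0007285148655989771))
[ 0.4286 -0.3138  0.099 ] (np.float64(-0.07922263747909408), np.float64(0.0004773998010149068))
the job is handed in; nothing more can be done
None
```

The job is finished and handed in at about 58 s of the 128 s allowed. It gives no verdict.

I stood both holders on the mat, then set the vee block on the plate with the groove up. After that I put the tall holder in the middle ring and the short one in the front ring. They had stood the other way round at the start.

| Thing | Last check |
|---|---|
| Vee block | about 1 mm from the plate's centre and 0.3° off its longer side, from both cameras (measured before the holders went back) |
| Tall holder | within 1 mm of the middle ring's centre, from both cameras |
| Short holder | within 1 mm of the front ring's centre, from the top camera only, taking its height from the task text; the gripper hid it from the side |

In the last pictures both holders stand upright, the oil bottle and spanner look untouched, and the gripper is open and away from everything.

- **Heights:** the two-camera heights of the tray rim, mat and plate came out 2–3 mm below the figures in the text, about the calibration's error. I set each piece down by feel, using the wrist force.
- **Front ring:** two side-camera ring fits were off by a few mm, one of them from a picture partly cut off. I relied mainly on the tray-corner fit and the top camera, which agreed with each other to about 1 mm.

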